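Lid the ink pots and lock them in the carrying crate

ROBOT

A 7-joint arm with a two-finger parallel gripper is mounted at the origin on the work surface. World frame = base frame: x ahead of the robot, y to its left, z up, the work surface at z = 0. Lengths are in m, angles in degrees, forces in N, time in s.
With the tool pointing down it reaches from about 0.425 to 0.875 m from the base axis. Payload 4.7 kg.
Tool frame: the origin (TCP) lies at the centre of the arm's flange, where the gripper is bolted on; the fingertips stand 182 mm ahead of it and the grasp point (between the pads) lies 164 mm ahead of it (env.grip_depth is the distance from the TCP to the grasp point, in m); z points along the fingers, y is the line along which they close (so a half turn about z gives the same grasp; the last joint's range is limited). The gripper opens to 87 mm and grips with 3 to 60 N. Pads are 19 mm wide; open, the fingers measure 117 mm over their backs; the gripper's body (75 mm by 190 mm) begins 51 mm behind the grasp point.
Start: joints at [76.324, 18.392, -4.016, 83.108, 1.295, 78.541, -3.26], TCP at [0.163, -0.629, 0.405] pointing down, gripper open.
Joint ranges: [-163.93, 163.93], [-17.29, 119.83], [-79.2, 71.16], [3.27, 140.29], [-89.18, 269.18], [5.43, 117.66], [-154.24, 154.24]. Speed limits (degrees/s): [147.25, 147.25, 180, 180, 180, 180, 180].

INTERFACE

Orientations are given as [roll, pitch, yaw] about the fixed x, y, z axes, in that order (R = Rz(yaw) Ry(pitch) Rx(roll)).
In Python, from cell import env gives the robot as it stands. The module is installed in compiled form; this text tells all that it offers.
- The arm moves only by the tool send_rows, never from a script. Its arguments are lists of equal length, an entry for each row: "xyz": the shift along the tool's x, y, z in m, a list of three; "rotation": the turn, a rotation vector about the tool's x, y, z in rad, a list of three; "jaw": the opening, from 0 (shut) to 1 (fully open). A call has 1 to 20 rows; each row shifts and turns the commanded pose from where the row before left it, along the tool's axes as they then stand; what a row does not reach is not made up. A row lasts 1/10 s, in which the tool goes at most 50 mm and 8.59 degrees, less where a joint would pass 70% of its speed; a pose out of reach is approached as far as the arm can. A call is refused whole if a number of a shift passes 0.05 or a number of a turn 0.15, either way. A call with a gripper value outside its range is refused whole. The fingers move at their own pace and stop on an object; "newtons" is the grip in N (left out, the last holds). Time passes only in rows, so rows that do not move let the fingers close. It gives the time, the measured TCP pose, the force, the opening and the grip force at its end, in the units of the state.
- env.get_obs(): the state, without advancing time (a new reading comes with each control period).
- env.read_camera(name): name is "scene" or "top" or "wrist"; returns a dict with "image" (420x560x3 uint8, blue, green, red), "fx", "fy", "cx", "cy" (pixels), "R" (3x3) and "t" (3): a world point X has camera coordinates R X + t. Camera axes: x right, y down, z forward; pixel columns grow to the right and rows downward; lengths in m; the calibration is good to about 2 mm. A picture is of the moment at which its call begins. There is no depth.
- env.sign_off(): hands the job in; it is judged then, once.
The state is a dict: "time_s": time; "qpos": joint angles; "joint_velocities": joint speeds; "effort": joint torques, N m; "tool_pos": TCP position; "tool_rot": TCP orientation; "force": force on the tool from outside, world axes, zero at the start; "wrist_torque": the same for the moment, N m; "grip_width": finger opening in m; "grasp_force": force on a finger pad.
Only numpy, scipy, OpenCV 4.12 (cv2) and the standard library are available. Lean on these libraries where they do the work, as an engineer would, in place of code of your own. Each camera call takes 0.05 s, during which the arm holds its last target. There are 200 camera calls.

TASK

Pack the washed ink pots for transport: slide the carrying crate's hold-down bar all the way back to its rear stop, then stand every pot upright in a bay of the crate, one to a bay, each closed with the lid of its own colour, seated all the way down (whether you put the lid on before or after loading is up to you). When all the pots are in and lidded, slide the bar forward over them to its front stop; lids that have no pot today are spare and stay lying on the table, and do not disturb the bottle, the mug or the ink roller.

Things in the scene. Friction and masses are not known exactly. Their poses are not given: they have to be found in the camera images.
- pot_red: the red pot: an empty, open, straight-sided round plastic pot, red inside and out, 58 mm across, 85 mm tall, wall 3 mm (mouth 52 mm), 150 g; origin at the centre of its underside, z up. None at the start if this pot is not there today
- pot_yellow: the yellow pot: an empty, open, straight-sided round plastic pot, yellow inside and out, 58 mm across, 85 mm tall, wall 3 mm (mouth 52 mm), 150 g; origin at the centre of its underside, z up. None at the start if this pot is not there today
- pot_blue: the blue pot: an empty, open, straight-sided round plastic pot, blue inside and out, 58 mm across, 85 mm tall, wall 3 mm (mouth 52 mm), 150 g; origin at the centre of its underside, z up. None at the start if this pot is not there today
- pot_white: the white pot: an empty, open, straight-sided round plastic pot, white inside and out, 58 mm across, 85 mm tall, wall 3 mm (mouth 52 mm), 150 g; origin at the centre of its underside, z up. None at the start if this pot is not there today
- lid_red: the red lid: an 8 mm deep plug 45 mm across below, a red flange 58 mm across, 5 mm thick, and a round black knob 22 mm across, 18 mm tall, in the middle on top; lies right way up, 31 mm tall in all, 50 g; origin at the centre of the plug's underside, z up. On a pot the plug hangs loosely in the mouth, the flange on the rim: lid origin 77 mm above the pot's
- lid_yellow: the yellow lid: an 8 mm deep plug 45 mm across below, a yellow flange 58 mm across, 5 mm thick, and a round black knob 22 mm across, 18 mm tall, in the middle on top; lies right way up, 31 mm tall in all, 50 g; origin at the centre of the plug's underside, z up. On a pot the plug hangs loosely in the mouth, the flange on the rim: lid origin 77 mm above the pot's
- lid_blue: the blue lid: an 8 mm deep plug 45 mm across below, a blue flange 58 mm across, 5 mm thick, and a round black knob 22 mm across, 18 mm tall, in the middle on top; lies right way up, 31 mm tall in all, 50 g; origin at the centre of the plug's underside, z up. On a pot the plug hangs loosely in the mouth, the flange on the rim: lid origin 77 mm above the pot's
- lid_white: the white lid: an 8 mm deep plug 45 mm across below, a white flange 58 mm across, 5 mm thick, and a round black knob 22 mm across, 18 mm tall, in the middle on top; lies right way up, 31 mm tall in all, 50 g; origin at the centre of the plug's underside, z up. On a pot the plug hangs loosely in the mouth, the flange on the rim: lid origin 77 mm above the pot's
- crate: fixed plywood crate; origin under the middle of its row of bays; x to the back (away from robot), y along the row. Three bays, 100 mm in x by 94 mm in y, centred at y = -100, 0, 100 mm; floor 10 mm up; dividers 30 mm, front and back walls 45 mm high. End boards with rails at y = +-148 to 164 mm, x = -60 to 125 mm, 125 mm high, stops on them to 134 mm. A tool well behind the bays
- holdbar (a joint): slide (m) of the crate's steel hold-down bar, lying along crate y on the end rails, sliding along crate x: 0 = front stop, over the middle of the bays; 0.10 = rear stop, clear of them. Drags with 3 N, stays where left. 34 mm wide, 330 mm long, underside 125 mm, top 137 mm above the table; it clears lidded pots (knob tops 118 mm) if the lids are seated
- bar_grip (a point): centre of the top of the bar's orange grip block, 60 mm along the crate's y, 16 mm along its x, standing 30 mm up from the bar in its middle; top 167 mm above the table; axes as the crate's
- bottle: bystander: clear plastic water bottle, 64 mm across, 200 mm tall, origin under its centre
- mug: bystander: brown stoneware mug, 80 mm across, 90 mm tall, origin under its centre
- brayer: bystander: ink roller with a wooden handle, lying flat, about 175 mm long, 105 mm wide, 38 mm high, origin under its middle
There are look-alikes about, which are no part of the job. What is shaped like the lid_red but turquoise is not meant.

How it is judged (in metres and radians):
On the way, in this order (a step that is already met when the one before it is completed fails the run):
1. the hold-down bar is slid fully back to its rear stop (value of joint holdbar above 0.093 m), for 0.2 s.
2. every pot that is there stands in the crate, closed with the lid of its colour (x of pot_red in the frame of crate between -0.027 and 0.025 m and y of pot_red in the frame of crate between -0.13 and 0.13 m and z of each of pot_red, pot_yellow, pot_blue, pot_white in the frame of crate below 0.016 m and angle between each of pot_red, lid_red, pot_yellow, lid_yellow, pot_blue, lid_blue, pot_white, lid_white's own z axis and vertical below 0.1 rad and horizontal distance between lid_red and pot_red below 0.007 m and z of lid_red in the frame of pot_red between 0.072 and 0.081 m and x of pot_yellow in the frame of crate between -0.027 and 0.025 m and y of pot_yellow in the frame of crate between -0.13 and 0.13 m and horizontal distance between lid_yellow and pot_yellow below 0.007 m and z of lid_yellow in the frame of pot_yellow between 0.072 and 0.081 m and x of pot_blue in the frame of crate between -0.027 and 0.025 m and y of pot_blue in the frame of crate between -0.13 and 0.13 m and horizontal distance between lid_blue and pot_blue below 0.007 m and z of lid_blue in the frame of pot_blue between 0.072 and 0.081 m and x of pot_white in the frame of crate between -0.027 and 0.025 m and y of pot_white in the frame of crate between -0.13 and 0.13 m and horizontal distance between lid_white and pot_white below 0.007 m and z of lid_white in the frame of pot_white between 0.072 and 0.081 m), for 0.2 s.
At the end, for the whole second after the job is handed in: bar within 6 mm of its front stop; every pot present upright (0.1 rad) on a bay floor within 25 mm of the row's line, its own colour's lid seated: centred within 7 mm, at the right height within 4 mm, level within 0.1 rad; spare lids lie on the table outside the crate (all of step 2 and value of joint holdbar below 0.006 m and (height (world z) of lid_red below 0.006 m or (height (world z) of lid_red above 0.08 m and horizontal distance between lid_red and crate below 0.16 m)) and (height (world z) of lid_yellow below 0.006 m or (height (world z) of lid_yellow above 0.08 m and horizontal distance between lid_yellow and crate below 0.16 m)) and (height (world z) of lid_blue below 0.006 m or (height (world z) of lid_blue above 0.08 m and horizontal distance between lid_blue and crate below 0.16 m)) and (height (world z) of lid_white below 0.006 m or (height (world z) of lid_white above 0.08 m and horizontal distance between lid_white and crate below 0.16 m))); the robot touches nothing.
It fails at once if the bottle is pushed more than 30 mm or tipped over (distance of bottle from where it was at the start of the episode above 0.03 m or angle between bottle's own z axis and vertical above 0.4 rad).
It fails at once if the mug is pushed more than 30 mm or tipped over (distance of mug from where it was at the start of the episode above 0.03 m or angle between mug's own z axis and vertical above 0.4 rad).
It fails at once if the brayer is pushed more than 30 mm or tipped over (distance of brayer from where it was at the start of the episode above 0.03 m or angle between brayer's own z axis and vertical above 0.4 rad).
Of pot_red, pot_yellow, pot_blue, pot_white only 2 to 3 are there at a start; the rules pass over those that are not, and their reading is None.
At some moment in a run one of pot_red, lid_red, pot_yellow, lid_yellow, pot_blue, lid_blue, pot_white, lid_white may be knocked a few centimetres aside while the robot is not near it.
It also fails if it takes over 210 s, if anything falls off the work surface, if the arm or the gripper's body presses on something with over 40 N, if the wrist force passes 120 N, or if a joint passes its speed limit or range.

## Working session

There is one attempt and no reset: what is moved stays moved. The work goes in short steps, Python scripts to look and compute and a tool call to move; the robot and the scene stay as the last step left them, time stands still between calls to the robot, and variables do not carry over. Pictures are saved under pics/ and viewed, at most 17 in all, crops included, and the job is handed in when it is done.

Besides the shell and the picture viewer there is one more tool, called after "Emit:" as name(argument=value, ...), one argument or row to a line, values as JSON. send_rows: Moves the arm, as the interface text tells. Its arguments: {"type":"object","properties":{"xyz":{"type":"array"},"rotation":{"type":"array"},"jaw":{"type":"array"},"newtons":{"type":"number"}},"required":["xyz","rotation","jaw"]}

```bash
mkdir -p pics; python3 - <<'E'
from cell import env
import cv2,numpy as np
o=env.get_obs(); print(o)
for n in("scene","top"):
    c=env.read_camera(n); cv2.imwrite(f"pics/{n}0.png",cv2.resize(c["image"],(800,600),interpolation=cv2.INTER_CUBIC))
    print(n,c["fx"],c["fy"],c["cx"],c["cy"],c["R"].round(4).tolist(),c["t"])
E
```

```text
{'time_s': 0.0, 'qpos': array([76.32459829, 18.43902606, -4.01342187, 83.17719355,  1.29368655,
       78.54080106, -3.26159717]), 'joint_velocities': array([ 0.11030693, -0.13957045,  0.0654187 ,  0.00248261, -0.01491552,
        0.05953107, -0.14240476]), 'effort': array([-7.81028521e-04, -4.91299438e+01, -4.04430740e-01, -3.12535250e+01,
       -6.39495696e-02,  4.35906218e-02,  1.52130874e-04]), 'tool_pos': array([ 0.16246068, -0.62914505,  0.40364118]), 'tool_rot': array([-1.79888144e+02,  5.27010479e-03,  1.44813459e+01]), 'force': array([-0.04933684, -0.02488564,  0.61565226]), 'wrist_torque': array([ 0.01432372, -0.02593309, -0.04011315]), 'grasp_force': 0.0, 'grip_width': 0.08717777976044792}
scene 510.6594590024364 510.6594590024364 276.15920397069317 208.8106820686331 [[0.7936, 0.6081, 0.0207], [0.4008, -0.4969, -0.7697], [-0.4577, 0.6191, -0.6381]] [-0.35940564 -0.09794007  1.93833095]
top 487.6729201685297 487.6729201685297 282.84914225727505 204.6831596170927 [[-0.0193, -0.9998, -0.0056], [-0.9986, 0.0195, -0.0489], [0.049, 0.0046, -0.9988]] [-0.00813776  0.4497903   1.37641097]
```

View pics/scene0.png

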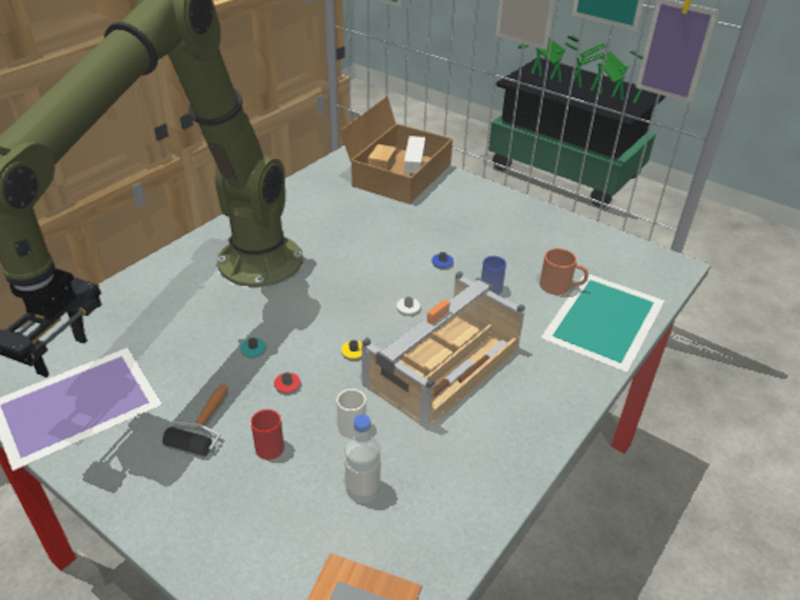

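View pics/top0.png

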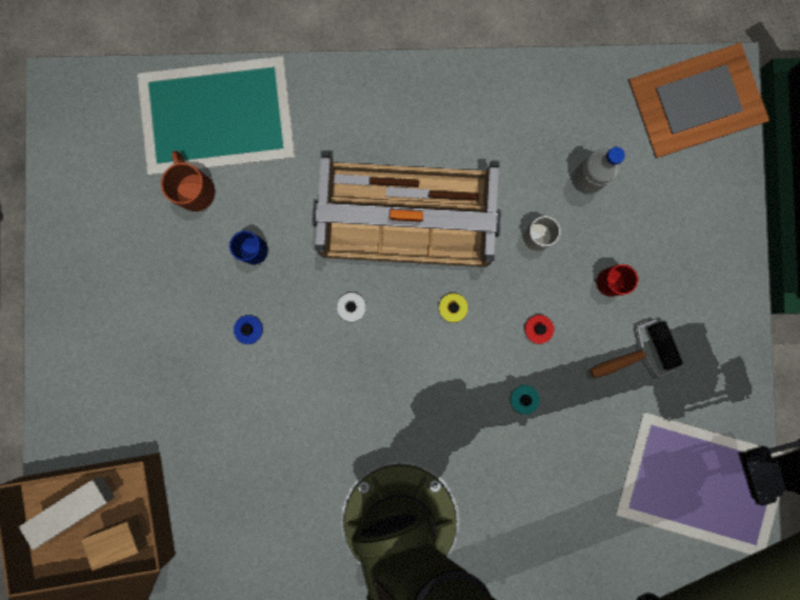

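Pots present: red (top 618,280; scene 267,435), white (542,232; 351,412) and blue (248,246; 493,274). The yellow lid (453,307) is spare. Red lid candidates are at top (539,328), which is red, and (525,399), which is turquoise and therefore the look-alike. The bar is part-way back. Next I'll measure.

```bash
cat > h.py <<'E'
from cell import env
import cv2,numpy as np
from scipy.optimize import least_squares
def proj(c,X):
    p=np.atleast_2d(X)@c["R"].T+c["t"]; return np.c_[c["fx"]*p[:,0]/p[:,2]+c["cx"],c["fy"]*p[:,1]/p[:,2]+c["cy"]]
def ray(c,u,v):
    d=c["R"].T@np.array([(u-c["cx"])/c["fx"],(v-c["cy"])/c["fy"],1]); return -c["R"].T@c["t"],d
def atz(c,u,v,z):
    o,d=ray(c,u,v); return o+d*(z-o[2])/d[2]
def tri(obs):
    A=np.zeros((3,3));b=np.zeros(3);rs=[ray(*q) for q in obs]
    for o,d in rs:
        d=d/np.linalg.norm(d);P=np.eye(3)-np.outer(d,d);A+=P;b+=P@o
    X=np.linalg.solve(A,b); return X,[np.linalg.norm(proj(q[0],X)[0]-q[1:]) for q in obs]
def mask(img,col):
    h,s,v=[a.astype(int) for a in cv2.split(cv2.cvtColor(img,cv2.COLOR_BGR2HSV))]
    return dict(red=((h<6)|(h>172))&(s>140),blue=(h>105)&(h<130)&(s>140),yellow=(h>20)&(h<35)&(s>140),
      white=(s<28)&(v>120))[col].astype(np.uint8)
def hullc(c,X,rings):
    t=np.linspace(0,2*np.pi,40,endpoint=False)
    P=np.concatenate([np.c_[r*np.cos(t),r*np.sin(t),0*t+z] for r,z in rings])+X
    h=cv2.convexHull(proj(c,P).astype(np.float32)); m=cv2.moments(h); return np.array([m["m10"],m["m01"]])/m["m00"],m["m00"]
POT=[(.029,0),(.029,.085)]; LID=[(.029,.008),(.029,.013),(.011,.031)]
def blob(img,col,near,rad=28):
    m=mask(img,col); k=np.zeros_like(m); cv2.circle(k,tuple(int(a) for a in near),rad,1,-1); m=m&k
    n,l,s,ct=cv2.connectedComponentsWithStats(m)
    i=1+np.argmax(s[1:,4]); h=cv2.convexHull(np.argwhere(l==i)[:,::-1].astype(np.float32)); M=cv2.moments(h)
    return np.array([M["m10"],M["m01"]])/M["m00"],M["m00"]
E
python3 - <<'E'
from h import *
T=env.read_camera("top");S=env.read_camera("scene")
L=[("pot","red",(618,280),(267,435)),("pot","white",(542,232),(351,412)),("pot","blue",(248,246),(493,274)),
("lid","red",(539,328),(287,382)),("lid","white",(351,307),(408,304)),("lid","blue",(248,329),(443,260)),("lid","yellow",(453,307),(352,350))]
for k,c,a,b in L:
    R=POT if k=="pot" else LID; o=[]
    for C,p in((T,a),(S,b)): o.append((C,)+blob(C["image"],c,np.array(p)*.7,26 if k=="pot" else 20))
    f=lambda X:np.concatenate([hullc(C,X,R)[0]-ct for C,ct,_ in o])
    r=least_squares(f,[*atz(T,*o[0][1],.05)[:2],0]); print(k,c,r.x.round(4),f(r.x).round(1),[(int(a),int(hullc(C,r.x,R)[1])) for C,_,a in o])
g=lambda C,x,y:cv2.resize(C["image"][y:y+100,x:x+133],(800,600),interpolation=cv2.INTER_CUBIC)
cv2.imwrite("pics/c1.png",g(T,217,95));cv2.imwrite("pics/c2.png",g(S,245,190))
E
```

```text
pot red [ 0.4621 -0.4285  0.0075] [0.3 0.5 0.7 0.1] [(464, 544), (480, 685)]
pot white [ 0.5604 -0.2834  0.0042] [0.6 0.9 1.8 0.4] [(1946, 488), (2048, 634)]Traceback (most recent call last):
  File "<stdin>", line 7, in <module>
  File "h.py", line 27, in blob
    i=1+np.argmax(s[1:,4]); h=cv2.convexHull(np.argwhere(l==i)[:,::-1].astype(np.float32)); M=cv2.moments(h)
        ~~~~~~~~~^^^^^^^^^
    return _wrapfunc(a, 'argmax', axis=axis, out=out, **kwds)
    return bound(*args, **kwds)
ValueError: attempt to get argmax of an empty sequence
```

```bash
python3 - <<'E'
from h import *
T=env.read_camera("top");S=env.read_camera("scene")
for C,ps in((T,[(618,290),(628,278),(542,222),(544,240),(538,232),(235,240),(248,246),(530,328),(343,307),(239,329),(445,307),(400,350),(600,330)]),(S,[(267,440),(345,418),(345,398),(351,432),(493,280),(493,264),(280,384),(402,306),(436,260),(346,350),(360,250)])):
    H=cv2.cvtColor(C["image"],cv2.COLOR_BGR2HSV)
    for p in ps: x,y=(int(a*.7) for a in p); print(p,H[y,x].tolist(),end=" ")
    print()
g=lambda C,x,y:cv2.resize(C["image"][y:y+100,x:x+133],(800,600),interpolation=cv2.INTER_CUBIC)
cv2.imwrite("pics/c1.png",g(T,217,95));cv2.imwrite("pics/c2.png",g(S,245,190))
E
```

```text
(618, 290) [0, 238, 74] (628, 278) [0, 248, 35] (542, 222) [34, 25, 70] (544, 240) [23, 19, 106] (538, 232) [27, 13, 183] (235, 240) [112, 221, 38] (248, 246) [113, 210, 130] (530, 328) [0, 201, 174] (343, 307) [80, 4, 182] (239, 329) [113, 207, 128] (445, 307) [30, 179, 187] (400, 350) [77, 14, 126] (600, 330) [80, 13, 122] 
(267, 440) [1, 145, 125] (345, 418) [34, 12, 150] (345, 398) [37, 15, 149] (351, 432) [39, 17, 154] (493, 280) [114, 80, 118] (493, 264) [113, 101, 116] (280, 384) [1, 169, 214] (402, 306) [30, 9, 233] (436, 260) [113, 157, 188] (346, 350) [27, 213, 241] (360, 250) [79, 15, 188]
```

View pics/c1.png

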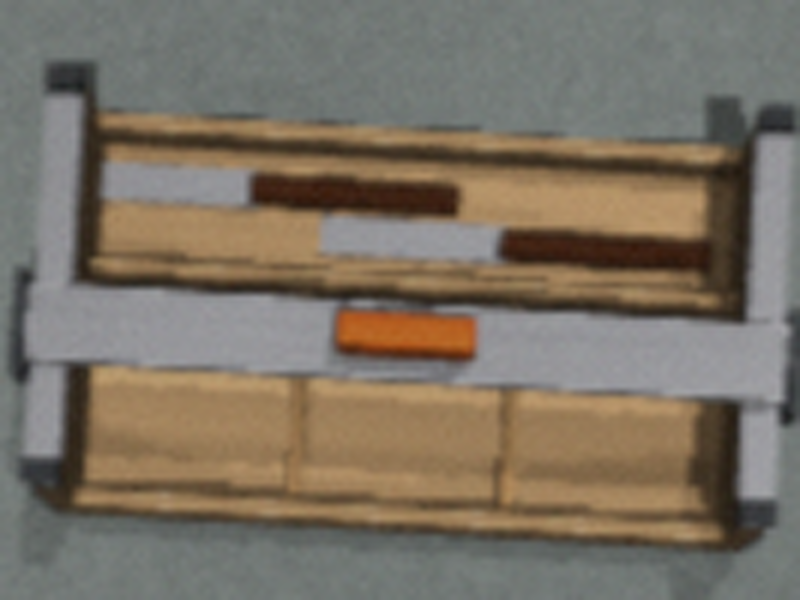

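View pics/c2.png

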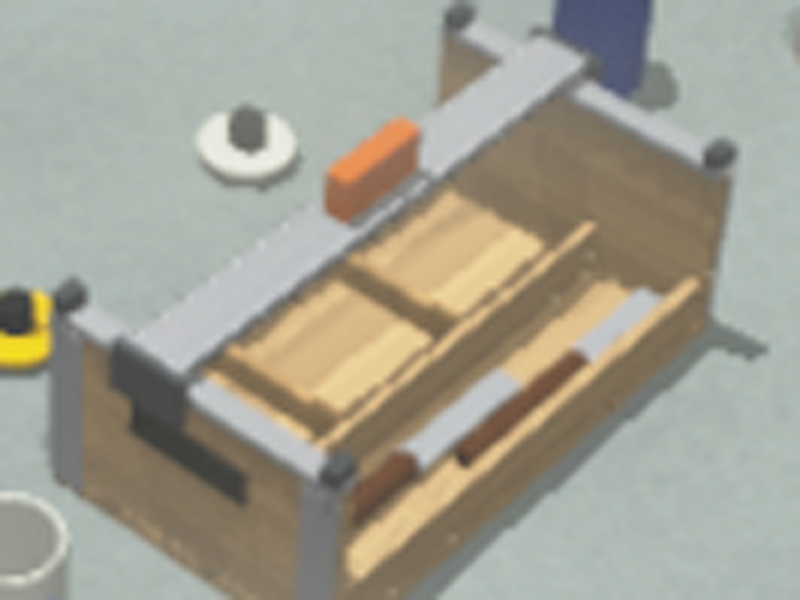

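The crops show the grip top at about (407,332) in the top crop and (372,156) in the scene crop. The four dark stops are visible in both: top (42,467), (757,512), (70,76), (775,118); scene (459,15), (68,295), (720,155), (335,470).

```bash
cat >> h.py <<'E'
def mask(img,col):
    h,s,v=[a.astype(int) for a in cv2.split(cv2.cvtColor(cv2.GaussianBlur(img,(3,3),0),cv2.COLOR_BGR2HSV))]
    return dict(red=((h<8)|(h>170))&(s>80),blue=(h>105)&(h<125)&(s>55),yellow=(h>20)&(h<35)&(s>80),
      white=((h<55)&(v>60))|((s<8)&(v>145)))[col].astype(np.uint8)
LISTS=[("pot","red",(618,280),(267,435)),("pot","white",(542,232),(351,412)),("pot","blue",(248,246),(493,274)),
("lid","red",(539,328),(287,382)),("lid","white",(351,307),(408,304)),("lid","blue",(248,329),(443,260)),("lid","yellow",(453,307),(352,350))]
def locate(T,S,L=LISTS):
  for k,c,a,b in L:
    R=POT if k=="pot" else LID; o=[]
    try:
        for C,p in((T,a),(S,b)): o.append((C,)+blob(C["image"],c,np.array(p)*.7,28 if k=="pot" else 22))
    except ValueError: print(k,c,"?"); continue
    f=lambda X:np.concatenate([hullc(C,X,R)[0]-ct for C,ct,_ in o])
    r=least_squares(f,[*atz(T,*o[0][1],.05)[:2],0]); print(k,c,r.x.round(4),f(r.x).round(1),[(int(a),int(hullc(C,r.x,R)[1])) for C,_,a in o])
E
python3 - <<'E'
from h import *
T=env.read_camera("top");S=env.read_camera("scene")
locate(T,S)
t=lambda u,v:(T,217+u/6.015,95+v/6); s=lambda u,v:(S,245+u/6.015,190+v/6)
pr=[(t(42,467),s(459,15)),(t(757,512),s(68,295)),(t(70,76),s(720,155)),(t(775,118),s(335,470)),(t(407,332),s(372,156))]
P=[]
for q in pr: X,e=tri(q); P.append(X); print(X.round(4),np.round(e,1))
loc=np.array([[-.054,.156,.13],[-.054,-.156,.13],[.119,.156,.13],[.119,-.156,.13]])
def W(p,l): c,s_=np.cos(p[2]),np.sin(p[2]); return np.c_[p[0]+c*l[:,0]-s_*l[:,1],p[1]+s_*l[:,0]+c*l[:,1],l[:,2]]
f=lambda p:np.concatenate([(proj(q[i][0],W(p,loc[j:j+1]))[0]-q[i][1:]) for j,q in enumerate(pr[:4]) for i in (0,1)])
r=least_squares(f,[.65,0,0]); print(r.x,np.rad2deg(r.x[2]),f(r.x).round(1))
c,s_=np.cos(r.x[2]),np.sin(r.x[2]); d=P[4][:2]-r.x[:2]; print("grip local",c*d[0]+s_*d[1],-s_*d[0]+c*d[1])
for b in(-.1,0,.1): print(W(r.x,np.array([[0,b,0]])))
E
```

```text
pot red [ 0.4643 -0.4286  0.0037] [-0.1 -0.1 -0.2 -0.1] [(496, 541), (610, 683)]
pot white [ 0.5564 -0.2844  0.0079] [0.1 0.1 0.2 0. ] [(419, 491), (541, 636)]
pot blue [0.5425 0.2823 0.0184] [-0.3 -0.8 -1.2 -0.3] [(487, 513), (309, 436)]
lid red [ 0.3727 -0.2819  0.0018] [-0.1 -0.1 -0.1  0. ] [(326, 335), (184, 220)]
lid white [0.424  0.0903 0.0007] [-0.2 -0.3 -0.4 -0. ] [(299, 328), (169, 159)]
lid blue [0.3832 0.2967 0.0004] [-0.2 -0.2 -0.3  0. ] [(343, 334), (112, 130)]
lid yellow [ 0.418  -0.1135  0.0009] [ 0.2  0.2  0.3 -0. ] [(326, 328), (151, 191)]
[0.5315 0.1358 0.1319] [0.8 0.7]
[ 0.5056 -0.1735  0.131 ] [0.8 0.7]
[0.7038 0.1217 0.1313] [1.1 0.9]
[ 0.6777 -0.1866  0.1295] [0.4 0.4]
[ 0.5821 -0.0237  0.1626] [0.7 0.6]
[ 0.57194682 -0.02290814 -0.08150781] -4.670053604569558 [-0.9 -0.3 -0.7  0.3 -0.4 -0.5 -0.8  0.3 -1.1 -0.6 -0.9  0.2  0.3 -0.4
 -0.6  0.2]
grip local 0.010186481769968765 1.1971772472309152e-05
[[ 0.56380506 -0.12257615  0.        ]]
[[ 0.57194682 -0.02290814  0.        ]]
[[0.58008858 0.07675987 0.        ]]
```

The crate is at (0.572,-0.023) with yaw -4.67°, and the bar is about 10 mm from its front stop. I'll move above the grip.

Emit:
send_rows(
  xyz=[
    [0.031,-0.0267,0],
    [0.031,-0.0267,0],
    [0.031,-0.0267,0],
    [0.031,-0.0267,0],
    [0.031,-0.0267,0],
    [0.031,-0.0267,0],
    [0.031,-0.0267,0],
    [0.031,-0.0267,0],
    [0.031,-0.0267,0],
    [0.031,-0.0267,0],
    [0.031,-0.0267,0],
    [0.031,-0.0267,0],
    [0.031,-0.0267,0],
    [0.031,-0.0267,0],
    [0.031,-0.0267,0],
    [0.031,-0.0267,0],
    [0.031,-0.0267,0],
    [0.031,-0.0267,0],
    [0,0,0],
  ],
  rotation=[
    [0,0,0],
    [0,0,0],
    [0,0,0],
    [0,0,0],
    [0,0,0],
    [0,0,0],
    [0,0,0],
    [0,0,0],
    [0,0,0],
    [0,0,0],
    [0,0,0],
    [0,0,0],
    [0,0,0],
    [0,0,0],
    [0,0,0],
    [0,0,0],
    [0,0,0],
    [0,0,0],
    [0,0,0],
  ],
  jaw=[1,1,1,1,1,1,1,1,1,1,1,1,1,1,1,1,1,1,1],
  newtons=20,
)

```text
time_s: 2.3
tool_pos: [0.5841, -0.0179, 0.4048]
tool_rot: [-179.8, -0.2, 15.0]
force: [-0.6, 0.5, -0.7]
grip_width: 0.0873
grasp_force: 0.0
```

Emit:
send_rows(
  xyz=[
    [0,0,0],
    [0,0,0],
    [0,0,0],
    [0,0,0],
    [0,0,0],
    [0,0,0],
    [0,0,0],
    [0,0,0],
    [0,0,0],
    [0,0,0],
  ],
  rotation=[
    [0,0,-0.1374],
    [0,0,-0.1374],
    [0,0,-0.1374],
    [0,0,-0.1374],
    [0,0,-0.1374],
    [0,0,-0.1374],
    [0,0,-0.1374],
    [0,0,-0.1374],
    [0,0,-0.1374],
    [0,0,0],
  ],
  jaw=[0.6,0.6,0.6,0.6,0.6,0.6,0.6,0.6,0.6,0.6],
)

```text
time_s: 3.3
tool_pos: [0.5824, -0.0252, 0.4047]
tool_rot: [-180.0, 0.0, 85.3]
force: [-0.3, -1.2, -0.3]
grip_width: 0.0522
grasp_force: 0.0
```

```bash
cat >> h.py <<'E'
def go(x,y,z=None,yaw=None):
    "tool-frame total shift to world TCP target at the present yaw; then the turn about tool z"
    o=env.get_obs(); p=o["tool_pos"]; w=np.deg2rad(o["tool_rot"][2]); d=np.array([x,y,p[2] if z is None else z])-p
    print("shift",np.round([d[0]*np.cos(w)+d[1]*np.sin(w),d[0]*np.sin(w)-d[1]*np.cos(w),-d[2]],4),"turn z", None if yaw is None else round(-np.deg2rad((yaw-o["tool_rot"][2]+180)%360-180),4))
def st():
    o=env.get_obs(); print(round(o["time_s"],2),o["tool_pos"].round(4),o["tool_rot"].round(2),"F",o["force"].round(1),"grip",round(o["grip_width"],4),o["grasp_force"],"q",o["qpos"].round(0))
def snap(n,fn,box=None):
    c=env.read_camera(n); i=c["image"]
    if box: x,y,w=box; i=i[y:y+w*3//4,x:x+w]
    cv2.imwrite("pics/"+fn,cv2.resize(i,(800,600),interpolation=cv2.INTER_CUBIC)); return c
E
python3 - <<'E'
from h import *
st(); c=snap("wrist","w1.png"); print(proj(c,[.5821,-.0237,.1626])/.7); print((-c["R"].T@c["t"]).round(3),c["fx"])
go(.582,-.024,.327,85.33)
E
```

```text
3.3 [ 0.5824 -0.0252  0.4047] [-1.7999e+02  2.0000e-02  8.5310e+01] F [-0.3 -1.2 -0.3] grip 0.0522 0.0 q [ 39.  15. -47.  92.  11.  78. -13.]
[[398.3256987  309.96410753]]
[0.587 0.039 0.386] 308.09690343882573
shift [ 0.0011 -0.0005  0.0777] turn z -0.0035
```

View pics/w1.png

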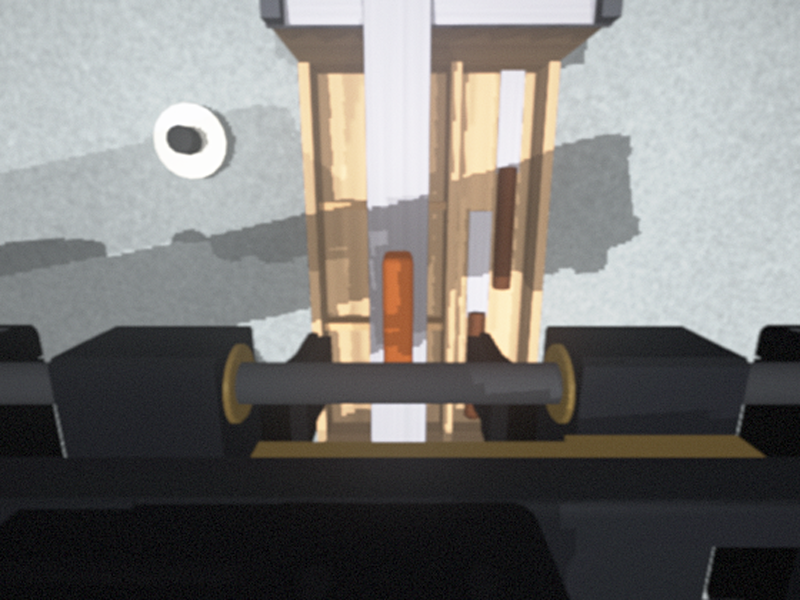

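The grip block is centred between the fingers at about (398,310), with the crate edges parallel to the tool. I'll lower, close and pull back.

Emit:
send_rows(
  xyz=[
    [0,0,0.02],
    [0,0,0.02],
    [0,0,0.02],
    [0,0,0.0175],
    [0,0,0],
    [0,0,0],
    [0,0,0],
    [0,0,0],
    [0,0,0],
    [0,0,0],
  ],
  rotation=[
    [0,0,0],
    [0,0,0],
    [0,0,0],
    [0,0,0],
    [0,0,0],
    [0,0,0],
    [0,0,0],
    [0,0,0],
    [0,0,0],
    [0,0,0],
  ],
  jaw=[0.6,0.6,0.6,0.6,0.6,0,0,0,0,0],
)

```text
time_s: 4.35
tool_pos: [0.5827, -0.0245, 0.3277]
tool_rot: [180.0, 0.0, 85.3]
force: [-0.4, -0.1, -0.5]
grip_width: 0.0199
grasp_force: 0.0
```

Emit:
send_rows(
  xyz=[
    [0,0.006,0],
    [0,0.01,0],
    [0,0.01,0],
    [0,0.01,0],
    [0,0.01,0],
    [0,0.01,0],
    [0,0.01,0],
    [0,0.008,0],
    [0,0.006,0],
    [0,0.004,0],
    [0,0.003,0],
    [0,0,0],
    [0,0,0],
  ],
  rotation=[
    [0,0,0],
    [0,0,0],
    [0,0,0],
    [0,0,0],
    [0,0,0],
    [0,0,0],
    [0,0,0],
    [0,0,0],
    [0,0,0],
    [0,0,0],
    [0,0,0],
    [0,0,0],
    [0,0,0],
  ],
  jaw=[0,0,0,0,0,0,0,0,0,0,0,0,0],
)

```text
time_s: 5.65
tool_pos: [0.6704, -0.0315, 0.3275]
tool_rot: [179.9, -0.0, 85.3]
force: [1.7, 0.8, 3.5]
grip_width: 0.016
grasp_force: 20.0
```

Emit:
send_rows(
  xyz=[
    [0,0.002,0],
    [0,0.002,0],
    [0,0.002,0],
    [0,0.001,0],
    [0,0,0],
    [0,0,0],
  ],
  rotation=[
    [0,0,0],
    [0,0,0],
    [0,0,0],
    [0,0,0],
    [0,0,0],
    [0,0,0],
  ],
  jaw=[0,0,0,0,0,0],
)

```text
time_s: 6.25
tool_pos: [0.6735, -0.0312, 0.3274]
tool_rot: [-179.4, 0.1, 85.4]
force: [-16.9, 0.6, 13.2]
grip_width: 0.0161
grasp_force: 20.0
```

Emit:
send_rows(
  xyz=[
    [0,-0.005,0],
    [0,0,0],
    [0,0,0],
    [0,0,0],
    [0,0,-0.02],
    [0,0,-0.03],
    [0,0,-0.03],
    [0,0,-0.03],
    [0,0,0],
  ],
  rotation=[
    [0,0,0],
    [0,0,0],
    [0,0,0],
    [0,0,0],
    [0,0,0],
    [0,0,0],
    [0,0,0],
    [0,0,0],
    [0,0,0],
  ],
  jaw=[0,0.6,0.6,0.6,0.6,0.8,1,1,1],
)

```text
time_s: 7.15
tool_pos: [0.6723, -0.0314, 0.442]
tool_rot: [179.6, -0.0, 85.3]
force: [0.0, 1.2, 0.5]
grip_width: 0.0721
grasp_force: 0.0
```

```bash
python3 - <<'E'
from h import *
st(); T=env.read_camera("top"); print("bottle",atz(T,615*.7,155*.7,.2),atz(T,598*.7,176*.7,0),"mug",atz(T,182*.7,183*.7,.09))
i=T["image"]; h=cv2.cvtColor(i,cv2.COLOR_BGR2HSV); 
go(.464,-.4286,.40,-4.67)
E
```

```text
7.15 [ 0.6723 -0.0314  0.442 ] [ 1.7956e+02 -4.0000e-02  8.5310e+01] F [0.  1.2 0.5] grip 0.0721 0.0 q [ 31.  26. -44.  75.  18.  85. -16.]
bottle [ 0.67157334 -0.38795195  0.2       ] [ 0.67788193 -0.41314745  0.        ] mug [0.66152467 0.3997145  0.09      ]
shift [-0.4127 -0.1748  0.0395] turn z 1.5706
```

Emit:
send_rows(
  xyz=[
    [-0.0275,-0.0117,0],
    [-0.0275,-0.0117,0],
    [-0.0275,-0.0117,0],
    [-0.0275,-0.0117,0],
    [-0.0275,-0.0117,0],
    [-0.0275,-0.0117,0],
    [-0.0275,-0.0117,0],
    [-0.0275,-0.0117,0],
    [-0.0275,-0.0117,0],
    [-0.0275,-0.0117,0],
    [-0.0275,-0.0117,0],
    [-0.0275,-0.0117,0],
    [-0.0275,-0.0117,0],
    [-0.0275,-0.0117,0],
    [-0.0275,-0.0117,0],
    [0,0,0],
  ],
  rotation=[
    [0,0,0],
    [0,0,0],
    [0,0,0],
    [0,0,0],
    [0,0,0],
    [0,0,0],
    [0,0,0],
    [0,0,0],
    [0,0,0],
    [0,0,0],
    [0,0,0],
    [0,0,0],
    [0,0,0],
    [0,0,0],
    [0,0,0],
    [0,0,0],
  ],
  jaw=[1,1,1,1,1,1,1,1,1,1,1,1,1,1,1,1],
)

```text
time_s: 8.8
tool_pos: [0.459, -0.434, 0.4348]
tool_rot: [-179.8, 0.0, 84.8]
force: [-0.8, 0.1, 0.8]
grip_width: 0.0869
grasp_force: 0.0
```

Emit:
send_rows(
  xyz=[
    [0,0,0.01],
    [0,0,0.01],
    [0,0,0.01],
    [0,0,0.01],
    [0,0,0],
    [0,0,0],
    [0,0,0],
    [0,0,0],
    [0,0,0],
    [0,0,0],
    [0,0,0],
    [0,0,0],
  ],
  rotation=[
    [0,0,0.1428],
    [0,0,0.1428],
    [0,0,0.1428],
    [0,0,0.1428],
    [0,0,0.1428],
    [0,0,0.1428],
    [0,0,0.1428],
    [0,0,0.1428],
    [0,0,0.1428],
    [0,0,0.1428],
    [0,0,0.1428],
    [0,0,0],
  ],
  jaw=[1,1,1,1,1,1,1,1,1,1,1,1],
)

```text
time_s: 10.0
tool_pos: [0.4631, -0.4278, 0.396]
tool_rot: [-179.9, 0.1, -4.6]
force: [-0.2, 0.9, 0.1]
grip_width: 0.087
grasp_force: 0.0
```

```bash
python3 - <<'E'
from h import *
st(); c=snap("wrist","w2.png"); print(proj(c,[[.4643,-.4286,.085],[.4643,-.4286,0],[.4933,-.4286,.085]])/.7)
go(.464,-.4286,.24,-4.67)
E
```

```text
10.0 [ 0.4631 -0.4278  0.396 ] [-1.7993e+02  8.0000e-02 -4.6400e+00] F [-0.2  0.9  0.1] grip 0.087 0.0 q [ 59.  18. -23.  86.   7.  78. -59.]
[[398.40431665 283.25891835]
 [398.45268693 262.3976872 ]
 [394.8555961  240.71398507]]
shift [0.0009 0.0007 0.1561] turn z 0.0038
```

View pics/w2.png

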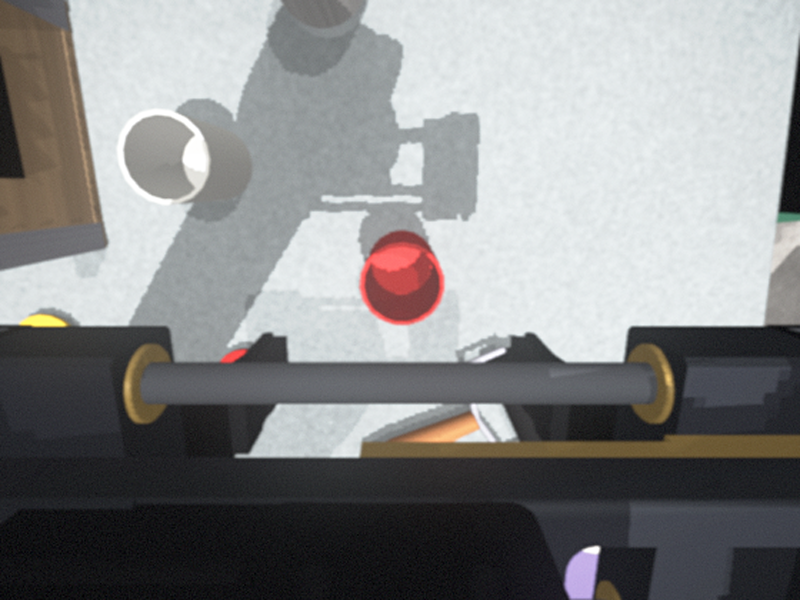

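The red pot's rim centre is at (402,283) against a prediction of (398,283), so the position is good. The white rim is at (164,156). I'll grasp red.

Emit:
send_rows(
  xyz=[
    [0.001,0,0.0195],
    [0,0,0.0195],
    [0,0,0.0195],
    [0,0,0.0195],
    [0,0,0.0195],
    [0,0,0.0195],
    [0,0,0.0195],
    [0,0,0.0195],
    [0,0,0],
    [0,0,0],
    [0,0,0],
    [0,0,0],
    [0,0,0],
    [0,0,0],
  ],
  rotation=[
    [0,0,0],
    [0,0,0],
    [0,0,0],
    [0,0,0],
    [0,0,0],
    [0,0,0],
    [0,0,0],
    [0,0,0],
    [0,0,0],
    [0,0,0],
    [0,0,0],
    [0,0,0],
    [0,0,0],
    [0,0,0],
  ],
  jaw=[1,1,1,1,1,1,1,1,1,0.3,0.3,0.3,0.3,0.3],
  newtons=20,
)

```text
time_s: 11.45
tool_pos: [0.464, -0.4289, 0.242]
tool_rot: [179.9, -0.1, -4.7]
force: [0.1, 0.2, 1.1]
grip_width: 0.0578
grasp_force: 20.0
```

Emit:
send_rows(
  xyz=[
    [0,0,-0.01],
    [0,0,-0.02],
    [0,0,-0.03],
    [0,0,-0.03],
    [0,0,-0.03],
    [0,0,-0.03],
    [0,0,-0.02],
    [0,0,0],
  ],
  rotation=[
    [0,0,0],
    [0,0,0],
    [0,0,0],
    [0,0,0],
    [0,0,0],
    [0,0,0],
    [0,0,0],
    [0,0,0],
  ],
  jaw=[0.3,0.3,0.3,0.3,0.3,0.3,0.3,0.3],
)

```text
time_s: 12.25
tool_pos: [0.4645, -0.4287, 0.4155]
tool_rot: [179.8, -0.3, -4.7]
force: [0.3, -0.8, -0.0]
grip_width: 0.0573
grasp_force: 20.0
```

```bash
python3 - <<'E'
from h import *
st(); go(.573,-.0235,None,-4.67)
E
```

```text
12.25 [ 0.4645 -0.4287  0.4155] [179.75  -0.3   -4.65] F [ 0.3 -0.8 -0. ] grip 0.0573 19.991559016234532 q [ 59.  17. -23.  85.   7.  79. -59.]
shift [ 0.0752 -0.4127 -0.    ] turn z 0.0003
```

Emit:
send_rows(
  xyz=[
    [0.0047,-0.0258,0],
    [0.0047,-0.0258,0],
    [0.0047,-0.0258,0],
    [0.0047,-0.0258,0],
    [0.0047,-0.0258,0],
    [0.0047,-0.0258,0],
    [0.0047,-0.0258,0],
    [0.0047,-0.0258,0],
    [0.0047,-0.0258,0],
    [0.0047,-0.0258,0],
    [0.0047,-0.0258,0],
    [0.0047,-0.0258,0],
    [0.0047,-0.0258,0],
    [0.0047,-0.0258,0],
    [0.0047,-0.0258,0],
    [0.0047,-0.0258,0],
    [0,0,0],
    [0,0,0],
  ],
  rotation=[
    [0,0,0],
    [0,0,0],
    [0,0,0],
    [0,0,0],
    [0,0,0],
    [0,0,0],
    [0,0,0],
    [0,0,0],
    [0,0,0],
    [0,0,0],
    [0,0,0],
    [0,0,0],
    [0,0,0],
    [0,0,0],
    [0,0,0],
    [0,0,0],
    [0,0,0],
    [0,0,0],
  ],
  jaw=[0.3,0.3,0.3,0.3,0.3,0.3,0.3,0.3,0.3,0.3,0.3,0.3,0.3,0.3,0.3,0.3,0.3,0.3],
)

```text
time_s: 14.05
tool_pos: [0.572, -0.0229, 0.41]
tool_rot: [180.0, 0.1, -4.6]
force: [-0.6, -0.2, -0.3]
grip_width: 0.0573
grasp_force: 20.0
```

```bash
python3 - <<'E'
from h import *
st(); go(.573,-.0235,.251,-4.67); snap("top","t2.png",(180,60,260))
E
```

```text
14.05 [ 0.572  -0.0229  0.41  ] [ 1.7998e+02  1.2000e-01 -4.5600e+00] F [-0.6 -0.2 -0.3] grip 0.0573 19.991411325900117 q [  33.   12.  -38.   93.    8.   78. -101.]
shift [0.001  0.0006 0.159 ] turn z 0.0019
```

View pics/t2.png

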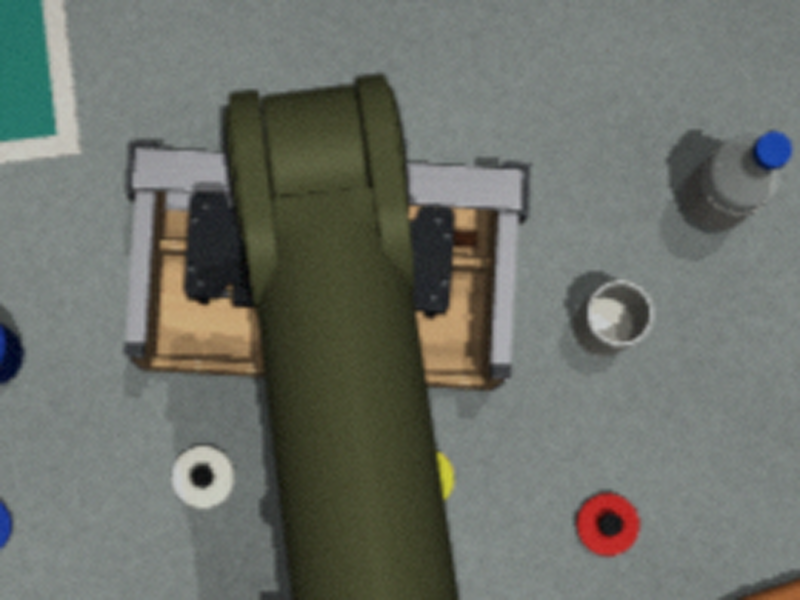

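The bar is at the rear and the pot is over the middle bay. I'll lower it.

Emit:
send_rows(
  xyz=[
    [0.001,0.0006,0.02],
    [0,0,0.02],
    [0,0,0.02],
    [0,0,0.02],
    [0,0,0.02],
    [0,0,0.02],
    [0,0,0.02],
    [0,0,0.01],
    [0,0,0.005],
    [0,0,0.002],
    [0,0,0.001],
    [0,0,0],
  ],
  rotation=[
    [0,0,0],
    [0,0,0],
    [0,0,0],
    [0,0,0],
    [0,0,0],
    [0,0,0],
    [0,0,0],
    [0,0,0],
    [0,0,0],
    [0,0,0],
    [0,0,0],
    [0,0,0],
  ],
  jaw=[0.3,0.3,0.3,0.3,0.3,0.3,0.3,0.3,0.3,0.3,0.3,0.3],
)

```text
time_s: 15.3
tool_pos: [0.5736, -0.0241, 0.254]
tool_rot: [180.0, -0.1, -4.7]
force: [0.8, -0.4, -0.6]
grip_width: 0.0574
grasp_force: 20.0
```

Emit:
send_rows(
  xyz=[
    [0,0,0.001],
    [0,0,0.001],
    [0,0,0.0005],
    [0,0,0],
  ],
  rotation=[
    [0,0,0],
    [0,0,0],
    [0,0,0],
    [0,0,0],
  ],
  jaw=[0.3,0.3,0.3,0.3],
)

```text
time_s: 15.7
tool_pos: [0.5738, -0.024, 0.252]
tool_rot: [180.0, -0.1, -4.7]
force: [-1.6, -0.6, 5.8]
grip_width: 0.0572
grasp_force: 20.0
```

Emit:
send_rows(
  xyz=[
    [0,0,0],
    [0,0,0],
    [0,0,0],
    [0,0,-0.01],
    [0,0,-0.02],
    [0,0,-0.03],
    [0,0,-0.03],
    [0,0,-0.03],
    [0,0,-0.03],
    [0,0,0],
  ],
  rotation=[
    [0,0,0],
    [0,0,0],
    [0,0,0],
    [0,0,0],
    [0,0,0],
    [0,0,0],
    [0,0,0],
    [0,0,0],
    [0,0,0],
    [0,0,0],
  ],
  jaw=[0.75,0.85,0.85,0.85,0.85,0.85,0.85,1,1,1],
)

```text
time_s: 16.7
tool_pos: [0.5745, -0.0233, 0.4062]
tool_rot: [180.0, -0.5, -4.6]
force: [0.3, -0.4, 0.3]
grip_width: 0.0854
grasp_force: 0.0
```

```bash
python3 - <<'E'
from h import *
st()
import json
R=np.array
# white pot from wrist picture w2: need that pose's camera; approximate by offset from present one
c=env.read_camera("wrist"); C=-c["R"].T@c["t"]; o=env.get_obs()
off=C-o["tool_pos"]; c2=dict(c); Cn=np.array([.4631,-.4278,.396])+off; c2["t"]=-c["R"]@Cn
print("white",atz(c2,164*.7,156*.7,.085),"red then",atz(c2,402*.7,283.5*.7,.085))
go(.558,-.284,.40,-50)
E
```

```text
16.7 [ 0.5745 -0.0233  0.4062] [179.98  -0.5   -4.65] F [ 0.3 -0.4  0.3] grip 0.0854 0.0 q [  33.   12.  -38.   93.    8.   77. -101.]
white [ 0.56283579 -0.28590638  0.085     ] red then [ 0.46710746 -0.4315054   0.085     ]
shift [0.0053 0.2609 0.0036] turn z 0.7915
```

Emit:
send_rows(
  xyz=[
    [0.0007,0.0238,0],
    [0.0007,0.0238,0],
    [0.0007,0.0238,0],
    [0.0007,0.0238,0],
    [0.0007,0.0238,0],
    [0.0007,0.0238,0],
    [0.0007,0.0238,0],
    [0.0007,0.0238,0],
    [0.0007,0.0238,0],
    [0.0007,0.0238,0],
    [0.0007,0.0238,0],
    [0,0,0],
    [0,0,0],
    [0,0,0],
    [0,0,0],
    [0,0,0],
    [0,0,0],
    [0,0,0],
  ],
  rotation=[
    [0,0,0],
    [0,0,0],
    [0,0,0],
    [0,0,0],
    [0,0,0],
    [0,0,0],
    [0,0,0],
    [0,0,0],
    [0,0,0],
    [0,0,0],
    [0,0,0],
    [0,0,0.132],
    [0,0,0.132],
    [0,0,0.132],
    [0,0,0.132],
    [0,0,0.132],
    [0,0,0.132],
    [0,0,0],
  ],
  jaw=[1,1,1,1,1,1,1,1,1,1,1,1,1,1,1,1,1,1],
)

```text
time_s: 18.55
tool_pos: [0.5594, -0.2854, 0.3995]
tool_rot: [179.9, 0.1, -50.1]
force: [-0.4, -0.3, -0.1]
grip_width: 0.087
grasp_force: 0.0
```

```bash
python3 - <<'E'
from h import *
st(); c=snap("wrist","w3.png",(180,120,240)); print(c["R"],c["t"]); print((proj(c,[.56,-.285,.085])-[180,120])/.3)
go(.56,-.285,.24,-50)
E
```

```text
18.55 [ 0.5594 -0.2854  0.3995] [ 1.7994e+02  1.1000e-01 -5.0050e+01] F [-0.4 -0.3 -0.1] grip 0.087 0.0 q [  43.   17.  -23.   86.    7.   78. -121.]
[[-7.66880508e-01 -6.41789809e-01  3.57286509e-04]
 [-6.22574216e-01  7.44054594e-01  2.42454338e-01]
 [-1.55870564e-01  1.85711069e-01 -9.70162752e-01]] [0.24460264 0.53205925 0.52580511]
[[322.83444576 264.39897318]]
shift [ 0.     -0.0007  0.1597] turn z 0.0023
```

View pics/w3.png

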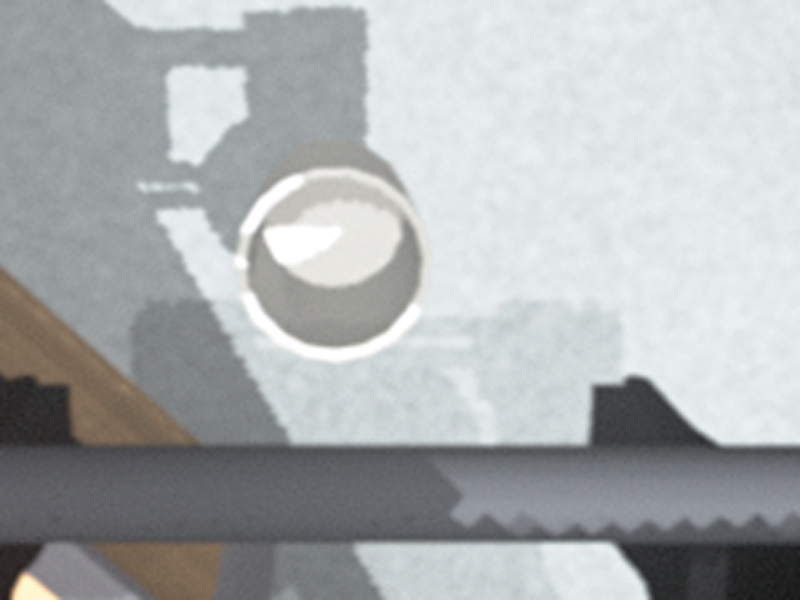

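White's rim centre is at (332,263) against (323,264) predicted. The tool-x alignment is good and the fingers will self-centre the rest, so I'll grasp.

Emit:
send_rows(
  xyz=[
    [0,0,0.0195],
    [0,0,0.0195],
    [0,0,0.0195],
    [0,0,0.0195],
    [0,0,0.0195],
    [0,0,0.0195],
    [0,0,0.0195],
    [0,0,0.0195],
    [0,0,0],
    [0,0,0],
    [0,0,0],
    [0,0,0],
    [0,0,0],
    [0,0,0],
  ],
  rotation=[
    [0,0,0],
    [0,0,0],
    [0,0,0],
    [0,0,0],
    [0,0,0],
    [0,0,0],
    [0,0,0],
    [0,0,0],
    [0,0,0],
    [0,0,0],
    [0,0,0],
    [0,0,0],
    [0,0,0],
    [0,0,0],
  ],
  jaw=[1,1,1,1,1,1,1,1,1,0.3,0.3,0.3,0.3,0.3],
)

```text
time_s: 20.0
tool_pos: [0.5598, -0.2859, 0.2456]
tool_rot: [180.0, -0.1, -50.0]
force: [-0.5, -0.6, 3.0]
grip_width: 0.0582
grasp_force: 20.1
```

Emit:
send_rows(
  xyz=[
    [0,0,-0.01],
    [0,0,-0.02],
    [0,0,-0.03],
    [0,0,-0.03],
    [0,0,-0.03],
    [0,0,-0.03],
    [0,0,-0.02],
    [0,0,0],
    [0,0,0],
    [0,0,0],
    [0,0,0],
    [0,0,0],
    [0,0,0],
    [0,0,0],
  ],
  rotation=[
    [0,0,0],
    [0,0,0],
    [0,0,0],
    [0,0,0],
    [0,0,0],
    [0,0,0],
    [0,0,0],
    [0,0,-0.132],
    [0,0,-0.132],
    [0,0,-0.132],
    [0,0,-0.132],
    [0,0,-0.132],
    [0,0,-0.132],
    [0,0,0],
  ],
  jaw=[0.3,0.3,0.3,0.3,0.3,0.3,0.3,0.3,0.3,0.3,0.3,0.3,0.3,0.3],
)

```text
time_s: 21.4
tool_pos: [0.5596, -0.2854, 0.4151]
tool_rot: [-180.0, -0.0, -4.6]
force: [-0.5, 0.2, -2.3]
grip_width: 0.0581
grasp_force: 20.1
```

```bash
python3 - <<'E'
from h import *
st(); go(.565,-.123,None,-4.67)
E
```

```text
21.4 [ 0.5596 -0.2854  0.4151] [-179.99   -0.     -4.63] F [-0.5  0.2 -2.3] grip 0.0581 20.1000232655133 q [ 48.  18. -30.  85.   9.  80. -76.]
shift [-0.0077 -0.1623 -0.    ] turn z 0.0007
```

Emit:
send_rows(
  xyz=[
    [-0.0009,-0.0191,0],
    [-0.0009,-0.0192,0],
    [-0.0009,-0.0191,0],
    [-0.0009,-0.0192,0],
    [-0.0009,-0.0191,0],
    [-0.0009,-0.0192,0],
    [-0.0009,-0.0191,0],
    [-0.0009,-0.0192,0],
    [-0.0009,-0.0191,0],
    [0,0,0],
    [0,0,0],
  ],
  rotation=[
    [0,0,0],
    [0,0,0],
    [0,0,0],
    [0,0,0],
    [0,0,0],
    [0,0,0],
    [0,0,0],
    [0,0,0],
    [0,0,0],
    [0,0,0],
    [0,0,0],
  ],
  jaw=[0.3,0.3,0.3,0.3,0.3,0.3,0.3,0.3,0.3,0.3,0.3],
)

```text
time_s: 22.5
tool_pos: [0.5656, -0.1128, 0.4148]
tool_rot: [179.9, -0.0, -4.6]
force: [-0.1, -0.2, -1.1]
grip_width: 0.0583
grasp_force: 20.1
```

```bash
python3 - <<'E'
from h import *
st(); go(.5656,-.113,.2555,-4.67)
E
```

```text
22.5 [ 0.5656 -0.1128  0.4148] [ 1.7994e+02 -1.0000e-02 -4.6100e+00] F [-0.1 -0.2 -1.1] grip 0.0583 20.101669573341496 q [ 39.  12. -35.  92.   7.  78. -91.]
shift [-0.      0.0002  0.1593] turn z 0.0011
```

Emit:
send_rows(
  xyz=[
    [0,0,0.02],
    [0,0,0.02],
    [0,0,0.02],
    [0,0,0.02],
    [0,0,0.02],
    [0,0,0.02],
    [0,0,0.02],
    [0,0,0.01],
    [0,0,0.005],
    [0,0,0.003],
    [0,0,0.001],
    [0,0,0.001],
    [0,0,0],
  ],
  rotation=[
    [0,0,0],
    [0,0,0],
    [0,0,0],
    [0,0,0],
    [0,0,0],
    [0,0,0],
    [0,0,0],
    [0,0,0],
    [0,0,0],
    [0,0,0],
    [0,0,0],
    [0,0,0],
    [0,0,0],
  ],
  jaw=[0.3,0.3,0.3,0.3,0.3,0.3,0.3,0.3,0.3,0.3,0.3,0.3,0.3],
)

```text
time_s: 23.8
tool_pos: [0.566, -0.1132, 0.2556]
tool_rot: [180.0, -0.1, -4.7]
force: [-0.7, 0.4, 1.3]
grip_width: 0.058
grasp_force: 20.1
```

Emit:
send_rows(
  xyz=[
    [0,0,0.0005],
    [0,0,0],
    [0,0,0],
    [0,0,0],
    [0,0,-0.01],
    [0,0,-0.02],
    [0,0,-0.03],
    [0,0,-0.03],
    [0,0,-0.03],
    [0,0,-0.03],
    [0,0,0],
  ],
  rotation=[
    [0,0,0],
    [0,0,0],
    [0,0,0],
    [0,0,0],
    [0,0,0],
    [0,0,0],
    [0,0,0],
    [0,0,0],
    [0,0,0],
    [0,0,0],
    [0,0,0],
  ],
  jaw=[0.3,0.78,0.78,0.78,0.78,0.78,0.78,0.78,1,1,1],
)

```text
time_s: 24.9
tool_pos: [0.5668, -0.1127, 0.4097]
tool_rot: [179.9, -0.5, -4.6]
force: [-0.1, 0.4, 0.7]
grip_width: 0.0827
grasp_force: 0.0
```

```bash
python3 - <<'E'
from h import *
st(); T=env.read_camera("top")
ct,a=blob(T["image"],"blue",(248*.7,246*.7),28)
r=least_squares(lambda p:hullc(T,np.array([*p,0]),POT)[0]-ct,[.54,.28]); print(r.x,a,ct/.7)
go(*r.x,.40,-4.67)
E
```

```text
24.9 [ 0.5668 -0.1127  0.4097] [179.9   -0.49  -4.65] F [-0.1  0.4  0.7] grip 0.0827 0.0 q [ 39.  12. -35.  93.   7.  77. -92.]
[0.54278775 0.28591546] 492.0 [247.47773906 246.6598916 ]
shift [-0.0557 -0.3955  0.0072] turn z 0.0003
```

Emit:
send_rows(
  xyz=[
    [-0.0035,-0.0247,0],
    [-0.0035,-0.0247,0],
    [-0.0035,-0.0247,0],
    [-0.0035,-0.0247,0],
    [-0.0035,-0.0247,0],
    [-0.0035,-0.0247,0],
    [-0.0035,-0.0247,0],
    [-0.0035,-0.0247,0],
    [-0.0035,-0.0247,0],
    [-0.0035,-0.0247,0],
    [-0.0035,-0.0247,0],
    [-0.0035,-0.0247,0],
    [-0.0035,-0.0247,0],
    [-0.0035,-0.0247,0],
    [-0.0035,-0.0247,0],
    [-0.0035,-0.0247,0],
    [0,0,0],
    [0,0,0],
  ],
  rotation=[
    [0,0,0],
    [0,0,0],
    [0,0,0],
    [0,0,0],
    [0,0,0],
    [0,0,0],
    [0,0,0],
    [0,0,0],
    [0,0,0],
    [0,0,0],
    [0,0,0],
    [0,0,0],
    [0,0,0],
    [0,0,0],
    [0,0,0],
    [0,0,0],
    [0,0,0],
    [0,0,0],
  ],
  jaw=[1,1,1,1,1,1,1,1,1,1,1,1,1,1,1,1,1,1],
)

```text
time_s: 26.75
tool_pos: [0.5415, 0.2855, 0.4031]
tool_rot: [179.9, 0.1, -4.6]
force: [-0.1, -0.4, -0.5]
grip_width: 0.0871
grasp_force: 0.0
```

```bash
python3 - <<'E'
from h import *
st(); c=snap("wrist","w4.png",(120,60,320)); print((proj(c,[.5428,.2859,.085])-[120,60])/.4)
go(.5428,.2859,.243,-4.67)
E
```

```text
26.75 [0.5415 0.2855 0.4031] [ 1.7993e+02  1.0000e-01 -4.5700e+00] F [-0.1 -0.4 -0.5] grip 0.0871 0.0 q [   7.   20.  -47.   88.   15.   79. -135.]
[[392.32875132 341.59680173]]
shift [ 0.0007 -0.0015  0.1602] turn z -0.0001
```

View pics/w4.png

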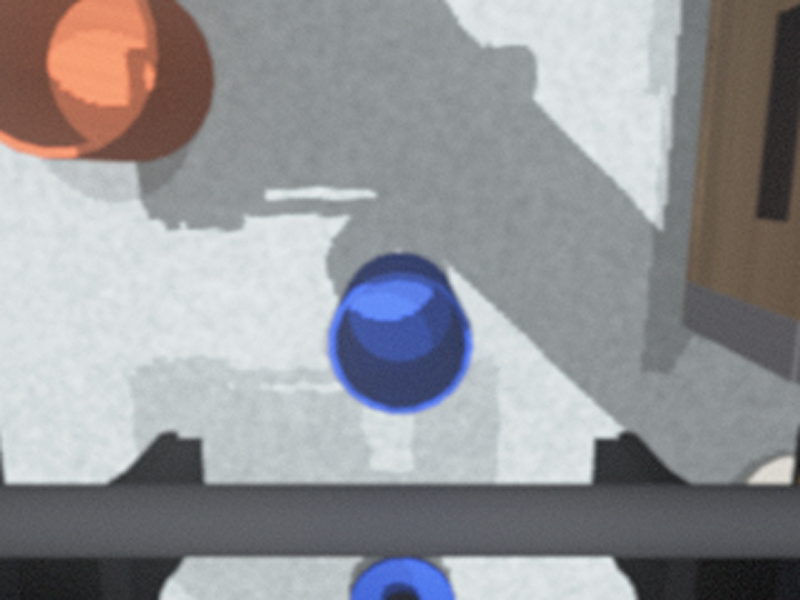

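Blue's rim centre is at (400,340) against (392,342) predicted, and the mug is clear of the fingers. I'll grasp.

Emit:
send_rows(
  xyz=[
    [0.001,0,0.0195],
    [0,0,0.0195],
    [0,0,0.0195],
    [0,0,0.0195],
    [0,0,0.0195],
    [0,0,0.0195],
    [0,0,0.0195],
    [0,0,0.0195],
    [0,0,0.002],
    [0,0,0],
    [0,0,0],
    [0,0,0],
    [0,0,0],
    [0,0,0],
  ],
  rotation=[
    [0,0,0],
    [0,0,0],
    [0,0,0],
    [0,0,0],
    [0,0,0],
    [0,0,0],
    [0,0,0],
    [0,0,0],
    [0,0,0],
    [0,0,0],
    [0,0,0],
    [0,0,0],
    [0,0,0],
    [0,0,0],
  ],
  jaw=[1,1,1,1,1,1,1,1,1,0.3,0.3,0.3,0.3,0.3],
)

```text
time_s: 28.2
tool_pos: [0.5432, 0.2852, 0.2469]
tool_rot: [180.0, -0.1, -4.7]
force: [-0.2, -1.0, 3.2]
grip_width: 0.0571
grasp_force: 20.0
```

Emit:
send_rows(
  xyz=[
    [0,0,-0.01],
    [0,0,-0.02],
    [0,0,-0.03],
    [0,0,-0.03],
    [0,0,-0.03],
    [0,0,-0.03],
    [0,0,-0.02],
    [0,0,0],
  ],
  rotation=[
    [0,0,0],
    [0,0,0],
    [0,0,0],
    [0,0,0],
    [0,0,0],
    [0,0,0],
    [0,0,0],
    [0,0,0],
  ],
  jaw=[0.3,0.3,0.3,0.3,0.3,0.3,0.3,0.3],
)

```text
time_s: 29.0
tool_pos: [0.5431, 0.2861, 0.42]
tool_rot: [-179.8, -0.3, -4.6]
force: [0.1, 0.3, -2.5]
grip_width: 0.0568
grasp_force: 20.0
```

```bash
python3 - <<'E'
from h import *
st(); go(.5803,.066,None,-4.67)
E
```

```text
29.0 [0.5431 0.2861 0.42  ] [-179.83   -0.31   -4.64] F [ 0.1  0.3 -2.5] grip 0.0568 19.989441438192443 q [   7.   19.  -47.   86.   14.   80. -135.]
shift [ 0.0549  0.2164 -0.    ] turn z 0.0005
```

Emit:
send_rows(
  xyz=[
    [0.0055,0.0216,0],
    [0.0055,0.0216,0],
    [0.0055,0.0216,0],
    [0.0055,0.0216,0],
    [0.0055,0.0216,0],
    [0.0055,0.0216,0],
    [0.0055,0.0216,0],
    [0.0055,0.0216,0],
    [0.0055,0.0216,0],
    [0.0055,0.0216,0],
    [0,0,0],
    [0,0,0],
  ],
  rotation=[
    [0,0,0],
    [0,0,0],
    [0,0,0],
    [0,0,0],
    [0,0,0],
    [0,0,0],
    [0,0,0],
    [0,0,0],
    [0,0,0],
    [0,0,0],
    [0,0,0],
    [0,0,0],
  ],
  jaw=[0.3,0.3,0.3,0.3,0.3,0.3,0.3,0.3,0.3,0.3,0.3,0.3],
)

```text
time_s: 30.2
tool_pos: [0.5799, 0.0652, 0.415]
tool_rot: [-180.0, 0.1, -4.7]
force: [-1.4, -0.2, -2.0]
grip_width: 0.0566
grasp_force: 20.0
```

```bash
python3 - <<'E'
from h import *
st(); go(.5803,.066,.2567,-4.67)
E
```

```text
30.2 [0.5799 0.0652 0.415 ] [-1.7998e+02  1.2000e-01 -4.7100e+00] F [-1.4 -0.2 -2. ] grip 0.0566 19.989481581806103 q [  27.   14.  -42.   91.   10.   79. -111.]
shift [ 0.0003 -0.0008  0.1583] turn z -0.0007
```

Emit:
send_rows(
  xyz=[
    [0,-0.0008,0.02],
    [0,0,0.02],
    [0,0,0.02],
    [0,0,0.02],
    [0,0,0.02],
    [0,0,0.02],
    [0,0,0.02],
    [0,0,0.01],
    [0,0,0.005],
    [0,0,0.003],
    [0,0,0.001],
    [0,0,0],
    [0,0,0],
  ],
  rotation=[
    [0,0,0],
    [0,0,0],
    [0,0,0],
    [0,0,0],
    [0,0,0],
    [0,0,0],
    [0,0,0],
    [0,0,0],
    [0,0,0],
    [0,0,0],
    [0,0,0],
    [0,0,0],
    [0,0,0],
  ],
  jaw=[0.3,0.3,0.3,0.3,0.3,0.3,0.3,0.3,0.3,0.3,0.3,0.3,0.3],
)

```text
time_s: 31.5
tool_pos: [0.5806, 0.0663, 0.2579]
tool_rot: [180.0, -0.1, -4.7]
force: [-0.6, -0.4, -0.9]
grip_width: 0.057
grasp_force: 20.0
```

Emit:
send_rows(
  xyz=[
    [0,0,0.001],
    [0,0,0.0005],
    [0,0,0],
    [0,0,0],
    [0,0,0],
    [0,0,-0.01],
    [0,0,-0.02],
    [0,0,-0.03],
    [0,0,-0.03],
    [0,0,-0.03],
    [0,0,-0.02],
    [0,0,0],
  ],
  rotation=[
    [0,0,0],
    [0,0,0],
    [0,0,0],
    [0,0,0],
    [0,0,0],
    [0,0,0],
    [0,0,0],
    [0,0,0],
    [0,0,0],
    [0,0,0],
    [0,0,0],
    [0,0,0],
  ],
  jaw=[0.3,0.3,0.78,0.78,0.78,0.78,0.78,0.78,0.78,0.6,0.6,0.6],
)

```text
time_s: 32.7
tool_pos: [0.581, 0.0669, 0.3998]
tool_rot: [-180.0, -0.4, -4.7]
force: [0.4, -0.2, 0.3]
grip_width: 0.0547
grasp_force: 0.0
```

```bash
python3 - <<'E'
from h import *
st(); go(.3832,.2967,.40,40)
E
```

```text
32.7 [0.581  0.0669 0.3998] [-179.96   -0.38   -4.65] F [ 0.4 -0.2  0.3] grip 0.0547 0.0 q [  27.   15.  -42.   92.   10.   77. -111.]
shift [-2.158e-01 -2.130e-01 -2.000e-04] turn z -0.7793
```

Emit:
send_rows(
  xyz=[
    [-0.018,-0.0177,0],
    [-0.018,-0.0178,0],
    [-0.018,-0.0177,0],
    [-0.018,-0.0178,0],
    [-0.018,-0.0177,0],
    [-0.018,-0.0178,0],
    [-0.018,-0.0177,0],
    [-0.018,-0.0178,0],
    [-0.018,-0.0177,0],
    [-0.018,-0.0178,0],
    [-0.018,-0.0177,0],
    [-0.018,-0.0178,0],
    [0,0,0.02],
    [0,0,0.02],
    [0,0,0.02],
    [0,0,0.02],
    [0,0,0.02],
    [0,0,0],
    [0,0,0],
  ],
  rotation=[
    [0,0,0],
    [0,0,0],
    [0,0,0],
    [0,0,0],
    [0,0,0],
    [0,0,0],
    [0,0,0],
    [0,0,0],
    [0,0,0],
    [0,0,0],
    [0,0,0],
    [0,0,0],
    [0,0,-0.13],
    [0,0,-0.13],
    [0,0,-0.13],
    [0,0,-0.13],
    [0,0,-0.13],
    [0,0,-0.13],
    [0,0,0],
  ],
  jaw=[0.6,0.6,0.6,0.6,0.6,0.6,0.6,0.6,0.6,0.6,0.6,0.6,0.6,0.6,0.6,0.6,0.6,0.6,0.6],
)

```text
time_s: 34.6
tool_pos: [0.3813, 0.2964, 0.2951]
tool_rot: [-180.0, 0.1, 40.1]
force: [0.5, 0.3, 0.4]
grip_width: 0.0522
grasp_force: 0.0
```

```bash
cat >> h.py <<'E'
def fit_top(T,col,near,R,z,rad=24):
    ct,a=blob(T["image"],col,near,rad); r=least_squares(lambda p:hullc(T,np.array([*p,z]),R)[0]-ct,atz(T,*ct,.05)[:2])
    print(col,r.x.round(4),"area",a,"model",round(hullc(T,np.array([*r.x,z]),R)[1]))
E
python3 - <<'E'
from h import *
st(); T=env.read_camera("top")
for c,p in(("red",(.5738,-.024)),("blue",(.5806,.0663))): fit_top(T,c,proj(T,[*p,.06])[0],POT,.01)
for c,p in(("red",(.3727,-.2819)),("white",(.424,.0903)),("yellow",(.418,-.1135))): fit_top(T,c,proj(T,[*p,.015])[0],LID,0,16)
c=snap("wrist","w5.png",(120,60,320)); print((proj(c,[[.3832,.2967,.031],[.3832,.2967,.013]])-[120,60])/.4)
cv2.imwrite("pics/t3.png",cv2.resize(T["image"][100:200,210:343],(800,600),interpolation=cv2.INTER_CUBIC))
E
```

```text
34.6 [0.3813 0.2964 0.2951] [-1.7997e+02  8.0000e-02  4.0100e+01] F [0.5 0.3 0.4] grip 0.0522 0.0 q [ 14.   8. -58. 112.   8.  63. -97.]
red [ 0.5756 -0.0233] area 389.0 model 435
blue [0.5812 0.0668] area 375.5 model 445
red [ 0.3724 -0.2825] area 326.0 model 335
white [0.4228 0.0895] area 310.5 model 328
yellow [ 0.4185 -0.1131] area 326.0 model 328
[[398.29436367 374.59854821]
 [398.14688878 361.90656663]]
```

View pics/w5.png

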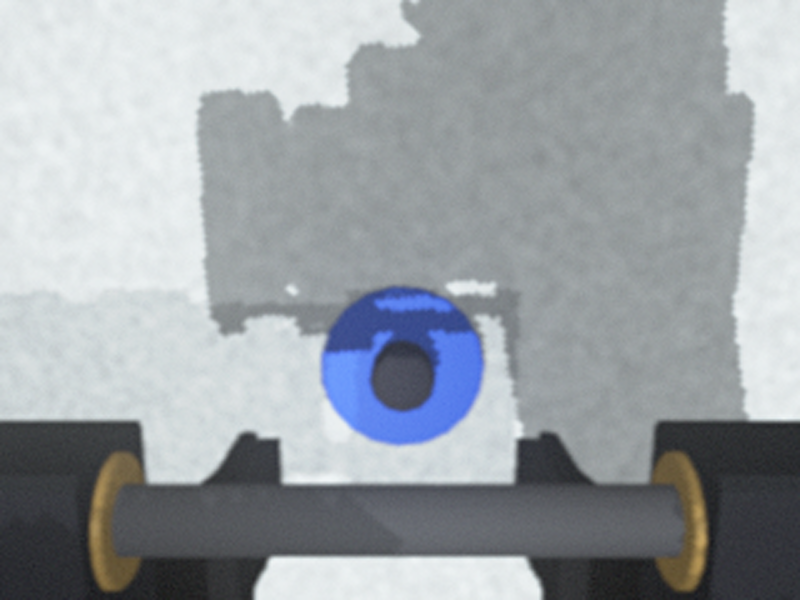

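View pics/t3.png

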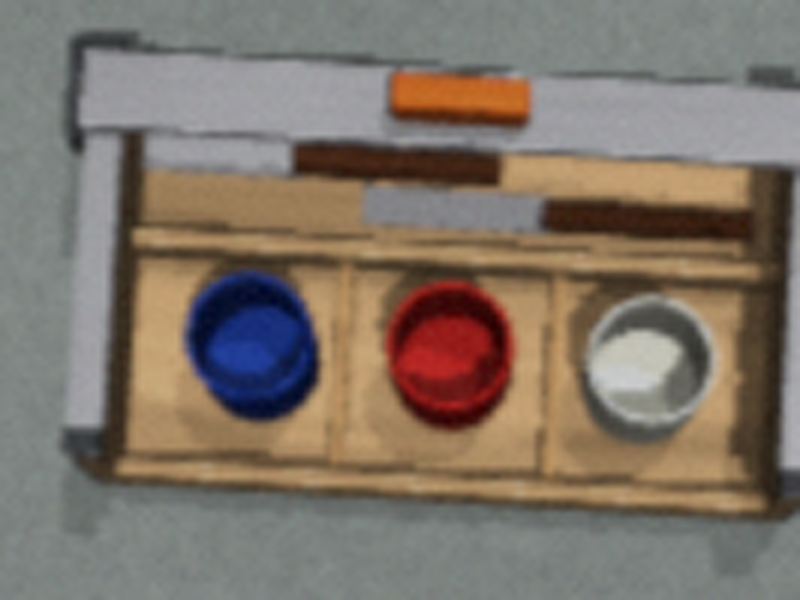

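All three pots stand in their bays: blue (253,340), red (450,352), white (650,362). The blue lid's flange is at (402,366) with its knob under the tool centre, so I'll grasp it.

Emit:
send_rows(
  xyz=[
    [0.0006,0,0.02],
    [0,0,0.02],
    [0,0,0.02],
    [0,0,0.02],
    [0,0,0.01],
    [0,0,0.006],
    [0,0,0],
    [0,0,0],
    [0,0,0],
    [0,0,0],
    [0,0,0],
    [0,0,0],
  ],
  rotation=[
    [0,0,0],
    [0,0,0],
    [0,0,0],
    [0,0,0],
    [0,0,0],
    [0,0,0],
    [0,0,0],
    [0,0,0],
    [0,0,0],
    [0,0,0],
    [0,0,0],
    [0,0,0],
  ],
  jaw=[0.6,0.6,0.6,0.6,0.6,0.6,0.6,0,0,0,0,0],
  newtons=15,
)

```text
time_s: 35.9
tool_pos: [0.3829, 0.2965, 0.1999]
tool_rot: [180.0, -0.0, 40.0]
force: [-0.0, -0.6, 2.0]
grip_width: 0.0213
grasp_force: 15.0
```

Emit:
send_rows(
  xyz=[
    [0,0,-0.01],
    [0,0,-0.03],
    [0,0,-0.04],
    [0,0,-0.04],
    [0,0,-0.04],
    [0,0,-0.04],
    [0,0,0],
    [0,0,0],
    [0,0,0],
    [0,0,0],
    [0,0,0],
    [0,0,0],
    [0,0,0],
  ],
  rotation=[
    [0,0,0],
    [0,0,0],
    [0,0,0],
    [0,0,0],
    [0,0,0],
    [0,0,0],
    [0,0,0.13],
    [0,0,0.13],
    [0,0,0.13],
    [0,0,0.13],
    [0,0,0],
    [0,0,0],
    [0,0,0],
  ],
  jaw=[0,0,0,0,0,0,0,0,0,0,0,0,0],
)

```text
time_s: 37.2
tool_pos: [0.3826, 0.2966, 0.3998]
tool_rot: [180.0, -0.0, 10.4]
force: [0.2, -0.0, -1.2]
grip_width: 0.0215
grasp_force: 15.0
```

```bash
python3 - <<'E'
from h import *
st(); go(.581,.0665,None,10)
E
```

```text
37.2 [0.3826 0.2966 0.3998] [179.99  -0.    10.37] F [ 0.2 -0.  -1.2] grip 0.0215 14.999902993440628 q [  19.    0.  -59.  105.    0.   75. -120.]
shift [ 0.1537  0.262  -0.    ] turn z 0.0065
```

Emit:
send_rows(
  xyz=[
    [0.0118,0.0201,0],
    [0.0118,0.0202,0],
    [0.0118,0.0201,0],
    [0.0118,0.0202,0],
    [0.0118,0.0201,0],
    [0.0118,0.0202,0],
    [0.0118,0.0201,0],
    [0.0118,0.0202,0],
    [0.0118,0.0201,0],
    [0.0118,0.0202,0],
    [0.0118,0.0201,0],
    [0.0118,0.0202,0],
    [0.0118,0.0201,0],
    [0,0,0],
    [0,0,0.04],
    [0,0,0.02],
    [0,0,0],
  ],
  rotation=[
    [0,0,0],
    [0,0,0],
    [0,0,0],
    [0,0,0],
    [0,0,0],
    [0,0,0],
    [0,0,0],
    [0,0,0],
    [0,0,0],
    [0,0,0],
    [0,0,0],
    [0,0,0],
    [0,0,0],
    [0,0,0],
    [0,0,0],
    [0,0,0],
    [0,0,0],
  ],
  jaw=[0,0,0,0,0,0,0,0,0,0,0,0,0,0,0,0,0],
)

```text
time_s: 38.9
tool_pos: [0.5792, 0.0657, 0.3365]
tool_rot: [-179.9, 0.4, 10.3]
force: [-0.5, -0.6, -1.0]
grip_width: 0.0212
grasp_force: 15.0
```

```bash
python3 - <<'E'
from h import *
st(); go(.581,.0665,.287,10)
E
```

```text
38.9 [0.5792 0.0657 0.3365] [-179.93    0.36   10.28] F [-0.5 -0.6 -1. ] grip 0.0212 14.999974071979523 q [ 29.  18. -46.  97.  14.  71. -99.]
shift [ 0.0019 -0.0005  0.0495] turn z 0.0049
```

Emit:
send_rows(
  xyz=[
    [0.0014,-0.0005,0.01],
    [0,0,0.015],
    [0,0,0.01],
    [0,0,0.006],
    [0,0,0.004],
    [0,0,0.002],
    [0,0,0.001],
    [0,0,0],
  ],
  rotation=[
    [0,0,0],
    [0,0,0],
    [0,0,0],
    [0,0,0],
    [0,0,0],
    [0,0,0],
    [0,0,0],
    [0,0,0],
  ],
  jaw=[0,0,0,0,0,0,0,0],
)

```text
time_s: 39.7
tool_pos: [0.5816, 0.0668, 0.292]
tool_rot: [180.0, -0.0, 10.2]
force: [-0.0, 1.1, 0.3]
grip_width: 0.0214
grasp_force: 15.0
```

Emit:
send_rows(
  xyz=[
    [0,0,0.002],
    [0,0,0.0015],
    [0,0,0.0005],
    [0,0,0],
  ],
  rotation=[
    [0,0,0],
    [0,0,0],
    [0,0,0],
    [0,0,0],
  ],
  jaw=[0,0,0,0],
)

```text
time_s: 40.1
tool_pos: [0.5815, 0.0667, 0.2876]
tool_rot: [180.0, 0.0, 10.2]
force: [0.2, 0.3, -1.1]
grip_width: 0.0214
grasp_force: 15.0
```

Emit:
send_rows(
  xyz=[
    [0,0,0.0005],
    [0,0,0],
    [0,0,0],
    [0,0,0],
    [0,0,-0.01],
    [0,0,-0.02],
    [0,0,-0.03],
    [0,0,-0.03],
    [0,0,0],
  ],
  rotation=[
    [0,0,0],
    [0,0,0],
    [0,0,0],
    [0,0,0],
    [0,0,0],
    [0,0,0],
    [0,0,0],
    [0,0,0],
    [0,0,0],
  ],
  jaw=[0,0.4,0.45,0.45,0.45,0.45,0.5,0.6,0.6],
)

```text
time_s: 41.0
tool_pos: [0.5828, 0.0677, 0.3826]
tool_rot: [179.9, -0.5, 10.2]
force: [0.1, 0.7, 1.2]
grip_width: 0.0496
grasp_force: 0.0
```

```bash
python3 - <<'E'
from h import *
st(); go(.4234,.09,None,10)
E
```

```text
41.0 [0.5828 0.0677 0.3826] [179.93  -0.49  10.25] F [0.1 0.7 1.2] grip 0.0496 0.0 q [ 30.  16. -46.  93.  12.  75. -98.]
shift [-0.1529 -0.0503 -0.    ] turn z 0.0043
```

Emit:
send_rows(
  xyz=[
    [-0.0191,-0.0063,0],
    [-0.0191,-0.0063,0],
    [-0.0191,-0.0063,0],
    [-0.0191,-0.0063,0],
    [-0.0191,-0.0063,0],
    [-0.0191,-0.0063,0],
    [-0.0191,-0.0063,0],
    [-0.0191,-0.0063,0],
    [0,0,0],
    [0,0,0.03],
    [0,0,0.03],
    [0,0,0.02],
    [0,0,0],
    [0,0,0],
  ],
  rotation=[
    [0,0,0],
    [0,0,0],
    [0,0,0],
    [0,0,0],
    [0,0,0],
    [0,0,0],
    [0,0,0],
    [0,0,0],
    [0,0,0],
    [0,0,0],
    [0,0,0],
    [0,0,0],
    [0,0,0],
    [0,0,0],
  ],
  jaw=[0.6,0.6,0.6,0.6,0.6,0.6,0.6,0.6,0.6,0.6,0.6,0.6,0.6,0.6],
)

```text
time_s: 42.4
tool_pos: [0.4228, 0.0893, 0.2976]
tool_rot: [-180.0, -0.0, 10.3]
force: [0.1, -0.2, 0.4]
grip_width: 0.0522
grasp_force: 0.0
```

```bash
cat >> h.py <<'E'
def knob(c,guess,col):
    "lid centre in the wrist view: dark knob + coloured flange hull"
    p=proj(c,[*guess,.02])[0]; m=mask(c["image"],col) if col!="white" else (cv2.cvtColor(c["image"],cv2.COLOR_BGR2GRAY)>236).astype(np.uint8)
    k=np.zeros_like(m); cv2.circle(k,tuple(int(a) for a in p),50,1,-1); k[220:]=0; m=m&k
    n,l,s,ct=cv2.connectedComponentsWithStats(m); i=1+np.argmax(s[1:,4]); h=cv2.convexHull(np.argwhere(l==i)[:,::-1].astype(np.float32)); M=cv2.moments(h)
    u=np.array([M["m10"],M["m01"]])/M["m00"]; print("blob",u,"pred",hullc(c,np.array([*guess,0]),LID[:2]),"area",M["m00"],"bbox",s[i],"lid",atz(c,*u,.0115))
E
python3 - <<'E'
from h import *
st(); c=snap("wrist","w6.png",(120,60,320)); print((proj(c,[[.4234,.09,.031],[.4234,.09,.013]])-[120,60])/.4)
knob(c,(.4234,.09),"white"); go(.4234,.09,.199)
E
```

```text
42.4 [0.4228 0.0893 0.2976] [-179.95   -0.     10.25] F [ 0.1 -0.2  0.4] grip 0.0522 0.0 q [ 36.  -3. -50. 119.  -2.  63. -92.]
[[393.28125461 376.04411289]
 [393.52139847 363.39902027]]
blob [nan nan] pred (array([277.4137803 , 204.24916462]), 3276.254233520478) area 0.0 bbox [321 196   2   2   2] lid [nan nan nan]
shift [ 0.0005 -0.0006  0.0992] turn z Noneh.py:61: RuntimeWarning: invalid value encountered in divide
  u=np.array([M["m10"],M["m01"]])/M["m00"]; print("blob",u,"pred",hullc(c,np.array([*guess,0]),LID[:2]),"area",M["m00"],"bbox",s[i],"lid",atz(c,*u,.0115))
```

View pics/w6.png

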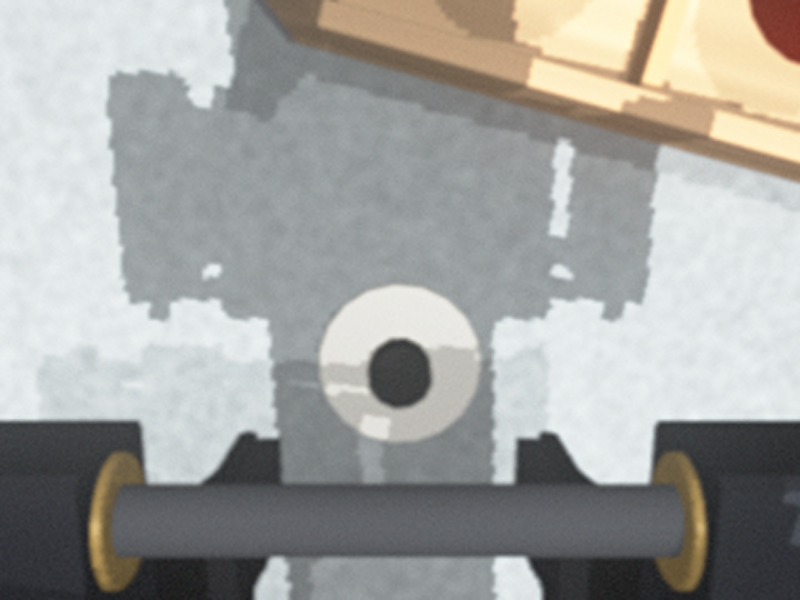

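The white lid's flange is at (400,363) against a predicted row of 363, so it's aligned. I'll grasp it.

Emit:
send_rows(
  xyz=[
    [0.0005,0,0.02],
    [0,0,0.02],
    [0,0,0.02],
    [0,0,0.02],
    [0,0,0.012],
    [0,0,0.006],
    [0,0,0],
    [0,0,0],
    [0,0,0],
    [0,0,0],
    [0,0,0],
    [0,0,0],
  ],
  rotation=[
    [0,0,0],
    [0,0,0],
    [0,0,0],
    [0,0,0],
    [0,0,0],
    [0,0,0],
    [0,0,0],
    [0,0,0],
    [0,0,0],
    [0,0,0],
    [0,0,0],
    [0,0,0],
  ],
  jaw=[0.6,0.6,0.6,0.6,0.6,0.6,0.6,0,0,0,0,0],
)

```text
time_s: 43.65
tool_pos: [0.4228, 0.0892, 0.1994]
tool_rot: [180.0, -0.0, 10.2]
force: [0.2, -0.2, 0.9]
grip_width: 0.0217
grasp_force: 15.0
```

Emit:
send_rows(
  xyz=[
    [0,0,-0.01],
    [0,0,-0.03],
    [0,0,-0.04],
    [0,0,-0.04],
    [0,0,-0.04],
    [0,0,-0.04],
    [0,0,0],
    [0,0,0],
  ],
  rotation=[
    [0,0,0],
    [0,0,0],
    [0,0,0],
    [0,0,0],
    [0,0,0],
    [0,0,0],
    [0,0,0],
    [0,0,0],
  ],
  jaw=[0,0,0,0,0,0,0,0],
)

```text
time_s: 44.45
tool_pos: [0.4227, 0.0896, 0.4002]
tool_rot: [179.9, -0.1, 10.2]
force: [-0.3, 0.0, -0.9]
grip_width: 0.0213
grasp_force: 15.0
```

```bash
python3 - <<'E'
from h import *
st(); go(.566,-.1132,None,-5)
T=env.read_camera("top"); fit_top(T,"blue",proj(T,[.5806,.0663,.1])[0],[(.029,0),(.029,.09),(.011,.108)],.01)
fit_top(T,"red",proj(T,[.5738,-.024,.06])[0],POT,.01)
E
```

```text
44.45 [0.4227 0.0896 0.4002] [ 1.7992e+02 -1.2000e-01  1.0250e+01] F [-0.3  0.  -0.9] grip 0.0213 14.999848902225494 q [ 39. -10. -48. 111.  -8.  76. -87.]
shift [ 0.105   0.2251 -0.    ] turn z 0.2661
blue [0.5816 0.0673] area 401.0 model 454
red [ 0.5756 -0.0232] area 390.5 model 435
```

Emit:
send_rows(
  xyz=[
    [0.0088,0.0188,0],
    [0.0088,0.0188,0],
    [0.0088,0.0188,0],
    [0.0088,0.0188,0],
    [0.0088,0.0187,0],
    [0.0087,0.0188,0],
    [0.0087,0.0187,0],
    [0.0087,0.0188,0],
    [0.0087,0.0187,0],
    [0.0087,0.0188,0],
    [0.0087,0.0187,0],
    [0.0088,0.0187,0],
    [0,0,0],
    [0,0,0],
    [0,0,0.03],
    [0,0,0.03],
    [0,0,0],
    [0,0,0],
  ],
  rotation=[
    [0,0,0],
    [0,0,0],
    [0,0,0],
    [0,0,0],
    [0,0,0],
    [0,0,0],
    [0,0,0],
    [0,0,0],
    [0,0,0],
    [0,0,0],
    [0,0,0],
    [0,0,0],
    [0,0,0.133],
    [0,0,0.133],
    [0,0,0],
    [0,0,0],
    [0,0,0],
    [0,0,0],
  ],
  jaw=[0,0,0,0,0,0,0,0,0,0,0,0,0,0,0,0,0,0],
)

```text
time_s: 46.3
tool_pos: [0.5656, -0.1134, 0.3381]
tool_rot: [-179.9, 0.2, -5.0]
force: [0.1, 0.1, -0.1]
grip_width: 0.0211
grasp_force: 15.0
```

```bash
python3 - <<'E'
from h import *
st(); go(.566,-.1132,.287,-5)
E
```

```text
46.3 [ 0.5656 -0.1134  0.3381] [-179.93    0.18   -4.97] F [ 0.1  0.1 -0.1] grip 0.0211 14.999856501817703 q [ 42.  16. -39.  98.  10.  70. -94.]
shift [ 0.0004 -0.0002  0.0511] turn z 0.0005
```

Emit:
send_rows(
  xyz=[
    [0,0,0.01],
    [0,0,0.015],
    [0,0,0.01],
    [0,0,0.006],
    [0,0,0.004],
    [0,0,0.003],
    [0,0,0.002],
    [0,0,0],
    [0,0,0],
  ],
  rotation=[
    [0,0,0],
    [0,0,0],
    [0,0,0],
    [0,0,0],
    [0,0,0],
    [0,0,0],
    [0,0,0],
    [0,0,0],
    [0,0,0],
  ],
  jaw=[0,0,0,0,0,0,0,0,0],
)

```text
time_s: 47.2
tool_pos: [0.5662, -0.1136, 0.2895]
tool_rot: [180.0, -0.0, -5.0]
force: [-0.8, 0.2, -0.2]
grip_width: 0.0215
grasp_force: 15.0
```

Plug is entering freely; I'll seat it, release and lift.

Emit:
send_rows(
  xyz=[
    [0,0,0.0015],
    [0,0,0.001],
    [0,0,0.0005],
    [0,0,0],
    [0,0,0],
    [0,0,0],
    [0,0,0],
    [0,0,-0.01],
    [0,0,-0.02],
    [0,0,-0.03],
    [0,0,-0.03],
    [0,0,0],
  ],
  rotation=[
    [0,0,0],
    [0,0,0],
    [0,0,0],
    [0,0,0],
    [0,0,0],
    [0,0,0],
    [0,0,0],
    [0,0,0],
    [0,0,0],
    [0,0,0],
    [0,0,0],
    [0,0,0],
  ],
  jaw=[0,0,0,0,0.4,0.45,0.45,0.45,0.45,0.5,0.6,0.6],
)

```text
time_s: 48.4
tool_pos: [0.5675, -0.1132, 0.3817]
tool_rot: [179.9, -0.5, -5.0]
force: [1.1, 0.3, 0.7]
grip_width: 0.0499
grasp_force: 0.0
```

```bash
python3 - <<'E'
from h import *
st(); T=env.read_camera("top"); fit_top(T,"red",proj(T,[.3727,-.2819,.015])[0],LID,0,20); go(.3725,-.2822,None,20)
E
```

```text
48.4 [ 0.5675 -0.1132  0.3817] [179.9   -0.49  -5.  ] F [1.1 0.3 0.7] grip 0.0499 0.0 q [ 42.  14. -39.  95.   9.  74. -93.]
red [ 0.3724 -0.2825] area 326.0 model 335
shift [-0.1789  0.1851 -0.    ] turn z -0.4364
```

Emit:
send_rows(
  xyz=[
    [-0.0163,0.0168,0],
    [-0.0163,0.0168,0],
    [-0.0163,0.0168,0],
    [-0.0163,0.0168,0],
    [-0.0162,0.0168,0],
    [-0.0163,0.0168,0],
    [-0.0162,0.0169,0],
    [-0.0163,0.0168,0],
    [-0.0162,0.0169,0],
    [-0.0163,0.0168,0],
    [-0.0162,0.0169,0],
    [0,0,0],
    [0,0,0.03],
    [0,0,0.03],
    [0,0,0.02],
    [0,0,0],
    [0,0,0],
  ],
  rotation=[
    [0,0,0],
    [0,0,0],
    [0,0,0],
    [0,0,0],
    [0,0,0],
    [0,0,0],
    [0,0,0],
    [0,0,0],
    [0,0,0],
    [0,0,0],
    [0,0,0],
    [0,0,0],
    [0,0,0],
    [0,0,0],
    [0,0,0],
    [0,0,0],
    [0,0,0],
  ],
  jaw=[0.6,0.6,0.6,0.6,0.6,0.6,0.6,0.6,0.6,0.6,0.6,0.6,0.6,0.6,0.6,0.6,0.6],
)

```text
time_s: 50.15
tool_pos: [0.372, -0.282, 0.2963]
tool_rot: [-180.0, 0.0, -5.0]
force: [0.7, 0.0, -0.4]
grip_width: 0.0518
grasp_force: 0.0
```

```bash
python3 - <<'E'
from h import *
st(); c=snap("wrist","w7.png",(120,60,320)); knob(c,(.3725,-.2822),"red"); go(.3725,-.2822,.199)
E
```

```text
50.15 [ 0.372  -0.282   0.2963] [-1.7996e+02  2.0000e-02 -4.9600e+00] F [ 0.7  0.  -0.4] grip 0.0518 0.0 q [ 62.   2. -28. 115.   1.  63. -62.]
blob [280.92143246 198.86526416] pred (array([278.18373841, 205.00602854]), 3302.270671579754) area 2448.0 bbox [ 249  174   65   46 2112] lid [ 0.37851813 -0.28515961  0.0115    ]
shift [ 0.0002 -0.0001  0.0981] turn z None
```

View pics/w7.png

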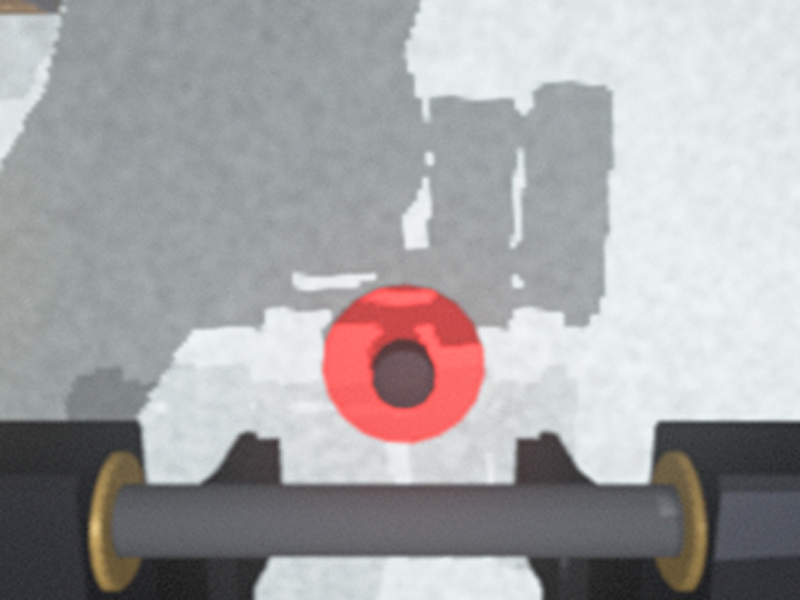

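This is the red lid rather than the turquoise one, with its flange at (404,364), the same alignment as white. I'll grasp it.

Emit:
send_rows(
  xyz=[
    [0.0005,0,0.02],
    [0,0,0.02],
    [0,0,0.02],
    [0,0,0.02],
    [0,0,0.011],
    [0,0,0.006],
    [0,0,0],
    [0,0,0],
    [0,0,0],
    [0,0,0],
    [0,0,0],
    [0,0,0],
  ],
  rotation=[
    [0,0,0],
    [0,0,0],
    [0,0,0],
    [0,0,0],
    [0,0,0],
    [0,0,0],
    [0,0,0],
    [0,0,0],
    [0,0,0],
    [0,0,0],
    [0,0,0],
    [0,0,0],
  ],
  jaw=[0.6,0.6,0.6,0.6,0.6,0.6,0.6,0,0,0,0,0],
)

```text
time_s: 51.4
tool_pos: [0.3722, -0.2825, 0.1995]
tool_rot: [180.0, -0.0, -5.0]
force: [0.1, -0.1, 1.8]
grip_width: 0.0212
grasp_force: 15.0
```

Emit:
send_rows(
  xyz=[
    [0,0,-0.01],
    [0,0,-0.03],
    [0,0,-0.04],
    [0,0,-0.04],
    [0,0,-0.04],
    [0,0,-0.04],
    [0,0,0],
    [0,0,0],
  ],
  rotation=[
    [0,0,0],
    [0,0,0],
    [0,0,0],
    [0,0,0],
    [0,0,0],
    [0,0,0],
    [0,0,0],
    [0,0,0],
  ],
  jaw=[0,0,0,0,0,0,0,0],
)

```text
time_s: 52.2
tool_pos: [0.3723, -0.2822, 0.4004]
tool_rot: [179.9, -0.1, -5.0]
force: [0.1, 0.1, -1.2]
grip_width: 0.0215
grasp_force: 15.0
```

```bash
python3 - <<'E'
from h import *
st(); T=env.read_camera("top"); fit_top(T,"red",proj(T,[.5738,-.024,.06])[0],POT,.01); go(.5743,-.024,None,-5)
E
```

```text
52.2 [ 0.3723 -0.2822  0.4004] [ 1.799e+02 -9.000e-02 -5.000e+00] F [ 0.1  0.1 -1.2] grip 0.0215 14.999730885028839 q [ 63.  -3. -28. 107.  -1.  75. -59.]
red [ 0.5757 -0.0233] area 389.5 model 435
shift [ 0.1792 -0.2748 -0.    ] turn z -0.0
```

Emit:
send_rows(
  xyz=[
    [0.0128,-0.0196,0],
    [0.0128,-0.0197,0],
    [0.0128,-0.0196,0],
    [0.0128,-0.0196,0],
    [0.0128,-0.0197,0],
    [0.0128,-0.0196,0],
    [0.0128,-0.0196,0],
    [0.0128,-0.0197,0],
    [0.0128,-0.0196,0],
    [0.0128,-0.0196,0],
    [0.0128,-0.0196,0],
    [0.0128,-0.0196,0],
    [0.0128,-0.0197,0],
    [0.0128,-0.0196,0],
    [0,0,0],
    [0,0,0.03],
    [0,0,0.03],
    [0,0,0],
    [0,0,0],
  ],
  rotation=[
    [0,0,0],
    [0,0,0],
    [0,0,0],
    [0,0,0],
    [0,0,0],
    [0,0,0],
    [0,0,0],
    [0,0,0],
    [0,0,0],
    [0,0,0],
    [0,0,0],
    [0,0,0],
    [0,0,0],
    [0,0,0],
    [0,0,0],
    [0,0,0],
    [0,0,0],
    [0,0,0],
    [0,0,0],
  ],
  jaw=[0,0,0,0,0,0,0,0,0,0,0,0,0,0,0,0,0,0,0],
)

```text
time_s: 54.15
tool_pos: [0.5741, -0.0248, 0.3385]
tool_rot: [-180.0, 0.2, -5.0]
force: [-0.2, 0.0, 0.7]
grip_width: 0.0216
grasp_force: 15.0
```

```bash
python3 - <<'E'
from h import *
st(); go(.5743,-.024,.287,-5)
E
```

```text
54.15 [ 0.5741 -0.0248  0.3385] [-1.7999e+02  1.5000e-01 -5.0300e+00] F [-0.2  0.   0.7] grip 0.0216 14.999803751707077 q [  38.   17.  -44.   98.   12.   71. -105.]
shift [ 0.0001 -0.0008  0.0515] turn z -0.0004
```

Emit:
send_rows(
  xyz=[
    [0,-0.0007,0.01],
    [0,0,0.015],
    [0,0,0.01],
    [0,0,0.006],
    [0,0,0.004],
    [0,0,0.003],
    [0,0,0.002],
    [0,0,0],
    [0,0,0],
  ],
  rotation=[
    [0,0,0],
    [0,0,0],
    [0,0,0],
    [0,0,0],
    [0,0,0],
    [0,0,0],
    [0,0,0],
    [0,0,0],
    [0,0,0],
  ],
  jaw=[0,0,0,0,0,0,0,0,0],
)

```text
time_s: 55.05
tool_pos: [0.5748, -0.0236, 0.2895]
tool_rot: [180.0, -0.0, -5.0]
force: [0.8, 0.5, 0.7]
grip_width: 0.0213
grasp_force: 15.0
```

Emit:
send_rows(
  xyz=[
    [0,0,0.0015],
    [0,0,0.001],
    [0,0,0.0005],
    [0,0,0],
    [0,0,0],
  ],
  rotation=[
    [0,0,0],
    [0,0,0],
    [0,0,0],
    [0,0,0],
    [0,0,0],
  ],
  jaw=[0,0,0,0,0],
)

```text
time_s: 55.55
tool_pos: [0.5748, -0.0236, 0.2866]
tool_rot: [180.0, -0.0, -5.0]
force: [-0.8, 0.1, 2.9]
grip_width: 0.021
grasp_force: 15.0
```

Emit:
send_rows(
  xyz=[
    [0,0,0],
    [0,0,0],
    [0,0,0],
    [0,0,-0.01],
    [0,0,-0.03],
    [0,0,-0.04],
    [0,0,-0.04],
    [0,0,-0.03],
    [-0.04,0,0],
    [-0.04,0,0],
    [-0.03,0,0],
    [0,0,0],
  ],
  rotation=[
    [0,0,0],
    [0,0,0],
    [0,0,0],
    [0,0,0],
    [0,0,0],
    [0,0,0],
    [0,0,0],
    [0,0,0],
    [0,0,0],
    [0,0,0],
    [0,0,0],
    [0,0,0],
  ],
  jaw=[0.4,0.45,0.45,0.45,0.45,0.5,0.6,0.6,0.6,0.6,0.6,0.6],
)

```text
time_s: 56.75
tool_pos: [0.4626, -0.0129, 0.4371]
tool_rot: [179.8, -0.0, -5.0]
force: [-0.6, 0.4, 1.4]
grip_width: 0.0521
grasp_force: 0.0
```

```bash
python3 - <<'E'
from h import *
st(); S=env.read_camera("scene"); a=cv2.resize(S["image"][190:290,245:378],(800,600),interpolation=cv2.INTER_CUBIC)
T=env.read_camera("top"); b=cv2.resize(T["image"][100:200,210:343],(400,300),interpolation=cv2.INTER_CUBIC)
cv2.imwrite("pics/f.png",np.hstack([cv2.resize(a,(400,300),interpolation=cv2.INTER_AREA) ,b])); 
L=[(.029,.08),(.029,.09),(.011,.108)]
for n,p in(("blue",(.5815,.067)),("white",(.566,-.1135)),("red",(.5748,-.0238))): print(n,((proj(S,[[*p,.1],[*p,.118]])-[245,190])*[3,3]).round(0).tolist())
go(.672,-.0313,.43,85.33)
E
```

```text
56.75 [ 0.4626 -0.0129  0.4371] [ 1.7976e+02 -2.0000e-02 -5.0200e+00] F [-0.6  0.4  1.4] grip 0.0521 0.0 q [ 46.  -5. -45. 104.  -4.  80. -93.]
blue [[228.0, 80.0], [229.0, 67.0]]
white [[116.0, 164.0], [117.0, 151.0]]
red [[174.0, 121.0], [175.0, 108.0]]
shift [ 0.2077 -0.0007  0.0072] turn z -1.577
```

View pics/f.png

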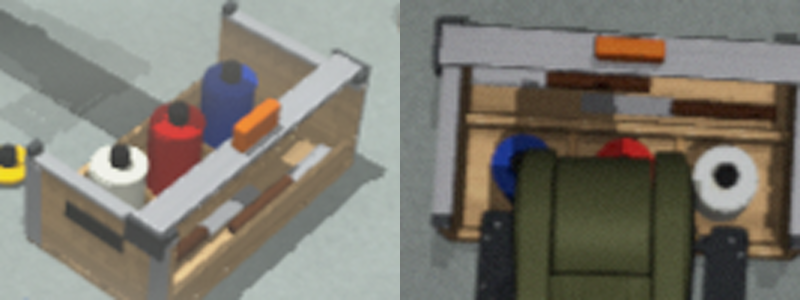

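All three pots are lidded with their own colours and level: white (120,160), red (177,118), blue (229,75). The yellow lid is on the table and the bar is at the rear. I'll go to the bar grip.

Emit:
send_rows(
  xyz=[
    [0.0189,0,0],
    [0.0189,0,0],
    [0.0189,0,0],
    [0.0189,0,0],
    [0.0189,0,0],
    [0.0189,0,0],
    [0.0189,0,0],
    [0.0189,0,0],
    [0.0189,0,0],
    [0.0189,0,0],
    [0.0189,0,0],
    [0,0,0],
  ],
  rotation=[
    [0,0,0],
    [0,0,0],
    [0,0,0],
    [0,0,0],
    [0,0,0],
    [0,0,0],
    [0,0,0],
    [0,0,0],
    [0,0,0],
    [0,0,0],
    [0,0,0],
    [0,0,0],
  ],
  jaw=[0.6,0.6,0.6,0.6,0.6,0.6,0.6,0.6,0.6,0.6,0.6,0.6],
)

```text
time_s: 58.05
tool_pos: [0.6748, -0.0331, 0.4341]
tool_rot: [-179.8, 0.1, -5.1]
force: [0.5, 0.4, 0.3]
grip_width: 0.0524
grasp_force: 0.0
```

Emit:
send_rows(
  xyz=[
    [0,0,0],
    [0,0,0],
    [0,0,0],
    [0,0,0],
    [0,0,0],
    [0,0,0],
    [0,0,0],
    [0,0,0],
    [0,0,0],
    [0,0,0],
    [0,0,0],
    [0,0,0],
    [0,0,0],
  ],
  rotation=[
    [0,0,-0.1433],
    [0,0,-0.1433],
    [0,0,-0.1433],
    [0,0,-0.1433],
    [0,0,-0.1433],
    [0,0,-0.1433],
    [0,0,-0.1433],
    [0,0,-0.1433],
    [0,0,-0.1433],
    [0,0,-0.1433],
    [0,0,-0.1433],
    [0,0,0],
    [0,0,0],
  ],
  jaw=[0.6,0.6,0.6,0.6,0.6,0.6,0.6,0.6,0.6,0.6,0.6,0.6,0.6],
)

```text
time_s: 59.35
tool_pos: [0.6723, -0.0324, 0.4359]
tool_rot: [-180.0, -0.0, 85.1]
force: [0.1, -0.0, -1.1]
grip_width: 0.0521
grasp_force: 0.0
```

```bash
python3 - <<'E'
from h import *
st(); go(.6725,-.0313,.3285,85.33)
E
```

```text
59.35 [ 0.6723 -0.0324  0.4359] [-1.7997e+02 -4.0000e-02  8.5100e+01] F [ 0.1 -0.  -1.1] grip 0.0521 0.0 q [ 41.  32. -61.  75.  28.  88. -22.]
shift [1.100e-03 1.000e-04 1.074e-01] turn z -0.004
```

Emit:
send_rows(
  xyz=[
    [0.001,0,0.03],
    [0,0,0.03],
    [0,0,0.02],
    [0,0,0.017],
    [0,0,0.01],
    [0,0,0],
    [0,0,0],
    [0,0,0],
    [0,0,0],
    [0,0,0],
    [0,0,0],
    [0,0,0],
  ],
  rotation=[
    [0,0,-0.004],
    [0,0,0],
    [0,0,0],
    [0,0,0],
    [0,0,0],
    [0,0,0],
    [0,0,0],
    [0,0,0],
    [0,0,0],
    [0,0,0],
    [0,0,0],
    [0,0,0],
  ],
  jaw=[0.6,0.6,0.6,0.6,0.6,0.6,0,0,0,0,0,0],
  newtons=20,
)

```text
time_s: 60.55
tool_pos: [0.6718, -0.031, 0.3295]
tool_rot: [-179.9, 0.0, 85.5]
force: [-5.0, -0.4, 2.9]
grip_width: 0.0157
grasp_force: 20.0
```

Emit:
send_rows(
  xyz=[
    [0,-0.005,0],
    [0,-0.01,0],
    [0,-0.01,0],
    [0,-0.01,0],
    [0,-0.01,0],
    [0,-0.01,0],
    [0,-0.01,0],
    [0,-0.01,0],
    [0,-0.01,0],
    [0,-0.005,0],
    [0,-0.003,0],
    [0,0,0],
    [0,0,0],
  ],
  rotation=[
    [0,0,0],
    [0,0,0],
    [0,0,0],
    [0,0,0],
    [0,0,0],
    [0,0,0],
    [0,0,0],
    [0,0,0],
    [0,0,0],
    [0,0,0],
    [0,0,0],
    [0,0,0],
    [0,0,0],
  ],
  jaw=[0,0,0,0,0,0,0,0,0,0,0,0,0],
)

```text
time_s: 61.85
tool_pos: [0.5792, -0.0238, 0.3294]
tool_rot: [-179.9, 0.0, 85.5]
force: [-1.7, -0.8, 5.0]
grip_width: 0.0158
grasp_force: 20.0
```

Emit:
send_rows(
  xyz=[
    [0,-0.002,0],
    [0,-0.002,0],
    [0,-0.002,0],
    [0,-0.001,0],
    [0,-0.001,0],
    [0,-0.001,0],
    [0,0,0],
    [0,0,0],
  ],
  rotation=[
    [0,0,0],
    [0,0,0],
    [0,0,0],
    [0,0,0],
    [0,0,0],
    [0,0,0],
    [0,0,0],
    [0,0,0],
  ],
  jaw=[0,0,0,0,0,0,0,0],
)

```text
time_s: 62.65
tool_pos: [0.5713, -0.0234, 0.3294]
tool_rot: [179.9, -0.0, 85.5]
force: [4.8, -0.0, 2.5]
grip_width: 0.0156
grasp_force: 20.0
```

Emit:
send_rows(
  xyz=[
    [0,-0.001,0],
    [0,-0.001,0],
    [0,-0.001,0],
    [0,-0.001,0],
    [0,0,0],
    [0,0,0],
  ],
  rotation=[
    [0,0,0],
    [0,0,0],
    [0,0,0],
    [0,0,0],
    [0,0,0],
    [0,0,0],
  ],
  jaw=[0,0,0,0,0,0],
)

```text
time_s: 63.25
tool_pos: [0.5696, -0.0236, 0.3294]
tool_rot: [179.3, -0.2, 85.5]
force: [19.4, -0.2, -8.5]
grip_width: 0.0161
grasp_force: 20.0
```

The front stop is firm at 19 N. I'll release and retreat.

Emit:
send_rows(
  xyz=[
    [0,0.002,0],
    [0,0,0],
    [0,0,0],
    [0,0,0],
    [0,0,-0.02],
    [0,0,-0.03],
    [0,0,-0.04],
    [0,0,-0.04],
    [0,-0.04,0],
    [0,-0.04,0],
    [0,-0.04,0],
    [0,0,0],
    [0,0,0],
  ],
  rotation=[
    [0,0,0],
    [0,0,0],
    [0,0,0],
    [0,0,0],
    [0,0,0],
    [0,0,0],
    [0,0,0],
    [0,0,0],
    [0,0,0],
    [0,0,0],
    [0,0,0],
    [0,0,0],
    [0,0,0],
  ],
  jaw=[0,0.5,0.6,0.6,0.6,0.6,0.6,0.6,0.6,0.6,0.6,0.6,0.6],
)

```text
time_s: 64.55
tool_pos: [0.47, -0.0161, 0.4618]
tool_rot: [-179.5, 0.5, 85.6]
force: [0.4, -1.3, 0.0]
grip_width: 0.0522
grasp_force: 0.0
```

```bash
python3 - <<'E'
from h import *
st(); S=env.read_camera("scene"); T=env.read_camera("top")
a=cv2.resize(S["image"][170:270,225:358],(400,300),interpolation=cv2.INTER_CUBIC); b=cv2.resize(T["image"][95:245,170:370],(400,300),interpolation=cv2.INTER_CUBIC)
cv2.imwrite("pics/g.png",np.hstack([a,b]))
for n,C in(("s",S),("t",T)):
    h=cv2.cvtColor(C["image"],cv2.COLOR_BGR2HSV); m=((h[...,0]>7)&(h[...,0]<14)&(h[...,1]>190 if n=="t" else (h[...,0]>5)&(h[...,0]<14)&(h[...,1]>140))).astype(np.uint8)
    k=np.zeros_like(m); u=proj(C,[.573,-.0235,.155])[0]; cv2.circle(k,tuple(int(q) for q in u),20,1,-1); y,x=np.nonzero(m&k)
    print(n,"pred bar at 0:",u,"orange",len(x) and (x.mean(),y.mean()), "per 10mm",proj(C,[.583,-.0243,.155])[0]-u)
E
```

```text
64.55 [ 0.47   -0.0161  0.4618] [-179.49    0.47   85.6 ] F [ 0.4 -1.3  0. ] grip 0.0522 0.0 q [ 78.  -9. -71. 100.  -8.  83.   4.]
s pred bar at 0: [303.692722   216.69322395] orange (np.float64(299.0), np.float64(217.0)) per 10mm [2.53213606 1.47023655]
t pred bar at 0: [284.19593288 153.7695114 ] orange 0 per 10mm [ 0.23633917 -3.88197746]
```

View pics/g.png

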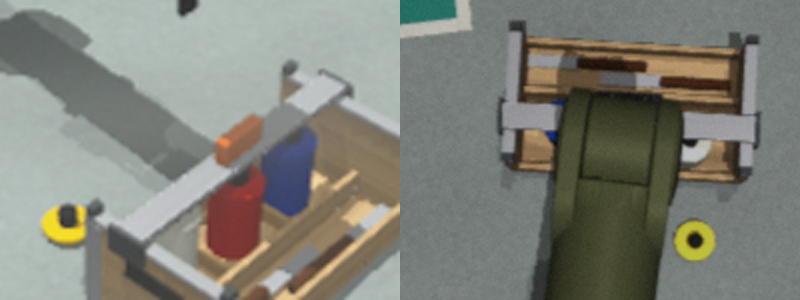

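The bar lies over the lidded, upright pots at its front stop and the yellow spare is on the table. I'll hand in.

```bash
python3 -c "
from cell import env
print(env.sign_off())"
```

```text
the job is handed in; nothing more can be done
None
```

I handed the job in at about 65 s: the red, white and blue pots stand in the crate under their own lids, the bar is pressed to its front stop, and the spare yellow lid is still on the table; no verdict came back.

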